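# Mount the phone carrier on the camera rail

## Robot

A 6-joint arm with a two-finger parallel gripper is mounted at the origin on a cart in front of the work surface, level with it; the furniture and walls round the work are solid. World frame = base frame: x ahead of the robot, y to its left, z up, the work surface at z = 0. Lengths are in m, angles in rad, forces in N, time in s.
With the tool pointing down it reaches from about 0.4 to 0.825 m from the base axis. Payload 7 kg.
Tool frame: the origin (TCP) lies midway between the tips of the shut fingers; the grasp point (between the pads) lies 19 mm behind it; y points along the fingers, z is the direction in which the jaws open and shut, and the axes are right-handed (so a half turn about y gives the same grasp; the last joint's range is limited). The gripper opens to 88 mm and grips with 3 to 60 N. Pads are 19 mm wide; open, the fingers measure 130 mm over their backs; the gripper's body (78 mm by 193 mm) begins 47 mm behind the grasp point.
Start: joints at [-0.827, 0.359, 0.012, 0, -1.224, -0.288], TCP at [0.297, -0.606, 0.227] pointing down, gripper open.
Joint ranges: [-3.07, 3.07], [-1.43, 2.12], [-1.02, 1.25], [-3.03, 1.67], [-3.05, -0], [-3.03, 3.03]. Speed limits (rad/s): [2.39, 2.39, 3.01, 3.14, 3.14, 3.14].

## Interface

Orientations are given as [roll, pitch, yaw] about the fixed x, y, z axes, in that order (R = Rz(yaw) Ry(pitch) Rx(roll)).
In Python, from station import readout, eyes, job, nets gives the robot as it stands.
- The arm moves only by the tool play_rows, never from a script. Its argument "increments" is a list of rows, each an object with "linear": the shift along the tool's x, y, z in m, a list of three; "rotation": the turn, a rotation vector about the tool's x, y, z in degrees, a list of three; "claw": the closure, from 0 (fully open) to 1 (shut). A call has 1 to 5 rows; each row is the pose to reach, as a shift and turn from the pose measured when the call began, along the tool's axes at that moment; what a row does not reach only later rows make up. A row lasts 1/8 s, in which the tool goes at most 62.5 mm and 10.7 degrees, less where a joint would pass 70% of its speed; a pose out of reach is approached as far as the arm can. A call with a gripper value outside its range is refused whole. The fingers move at their own pace and stop on an object; "newtons" is the grip in N (left out, the last holds). Time passes only in rows, so rows that repeat a pose let the fingers close. It gives the time, the measured TCP pose, the force and the opening at its end, in the units of the state.
- readout.get_state(): the state, without advancing time (a new reading comes with each control period).
- eyes.grab_frame(name): name is "scene" or "top"; returns (picture, depth): 384x512x3 uint8, blue, green, red; 384x512 float32, m along the optical axis (not along the pixel's ray), 0 where there is no reading.
- eyes.camera_model(name): a dict with "intrinsics" (3x3 intrinsics, pixels), "R" (3x3) and "t" (3): a world point X has camera coordinates R X + t. Camera axes: x right, y down, z forward; pixel columns grow to the right and rows downward; lengths in m; the calibration is good to about 2 mm. A picture is of the moment at which its call begins. camera_model takes no time and is no camera call.
- job.job_done(): hands the job in, once; it reports no verdict.
Trained networks look in the newest picture that a camera, given by its name, has taken for a name from the list of things; names that differ only in an ending like _2 or _b are one class to them, and where a whole thing is asked for, a point or a joint stands for the part that bears it (a point fixed in the world has none). Each returns a list of dicts, best first, with "score" (0 to 1); they miss things now and then, are a little off and sometimes report something else, mostly with a low value. They report only what shows in the picture. A call takes as long as a camera call.
- nets.regions_of(label, camera): "region" (384x512 bool, what is visible of it) and "rect" ([left, top, right, bottom] in pixels, round what is visible of it).
The state is a dict: "t": time; "q": joint angles; "qd": joint speeds; "joint_efforts": joint torques, N m; "eef_pos": TCP position; "ee_rot": TCP orientation; "force": force on the tool from outside, world axes, zero at the start; "moment": the same for the moment, N m; "width": finger opening in m.
Only numpy, scipy, OpenCV 4.12 (cv2) and the standard library are available. Lean on these libraries where they do the work, as an engineer would, in place of code of your own. Each camera call takes 0.05 s, during which the arm holds its last target.

## Task

Set up the phone for filming: slide the grey phone carrier onto the camera rail from its open, tapered end, with the red knob on the side of the rail that has the white scale marks, until it is fully home against the end stop, then turn the knob clockwise until the clamp is tight. Only then take the phone out of its white dock and stand it gently in the carrier's slanting slot on its long edge, about centred and with the screen towards the knob side. Leave the clip-top jar, the two sprinkle tubs and the timer where they are.

Things in the scene. Friction and masses are not known exactly. Their poses are not given: they have to be found in the camera images.
- rail_home (a point): On the middle line of the top face (40 mm above the table) of the fixed aluminium camera rail, where the middle of a carrier stands when it is home against the end stop. x across the rail (white scale marks on the base at -x), y along it towards the stop, z up. The stop is a dark block across the base, its face 28 mm further along +y, its top 4 mm below the rail's top.
- rail_mouth (a point): Middle of the rail's top line at its open end, 156 mm from rail_home along -y, axes as rail_home. The last 14 mm taper as a lead-in: at the very end 3.5 mm less above and below and 4 mm less at each side.
- camera_rail: The rail with its dark base plate (92 x 236 mm, 13 mm high) and stop, one fixed body; origin on the table under its middle, axes as rail_home. Rail 200 mm long on a 20 mm neck; its head is a double-bevelled dovetail: 24 mm wide on top, 44 mm wide 8.4 mm lower, 24 mm wide 16.8 mm lower.
- carrier_middle (a point): Middle of the loose grey phone carrier (63 mm in x, 56 mm in y, 0.38 kg), 40 mm above its jaw bottoms, on which it stands. The red knob sticks out at -x; y along its dovetail; z up. Grip it by its flat end faces, y = -28 and +28 mm, free from 19 mm below this point (lower down the rail passes) to 11 mm above; the slot's back plate rises 42 mm above it.
- carrier_roof (a point): Underside of the carrier's block, on its middle line, the face that rests on the rail's top: 21 mm above the jaw bottoms, 19 mm below carrier_middle, same axes. On the rail the dovetail channel has 1.9 mm of play to each side and 2.2 mm upwards while the clamp is loose.
- carrier: The same carrier; origin at the middle between its jaw bottoms, axes as carrier_middle.
- knob_grip (a point): Middle of the red wing knob's grip, on its turning axis: 56 mm to the carrier's -x side, 63 mm above its jaw bottoms. z outwards along the axis, which leans 40 degrees from vertical to the -x side. The wing is a flat bar 40 mm long (x), 12 mm thick (y), reaching 15 mm below and 11 mm above this point; a 20 mm thick boss begins 22 mm below it. Frame turns with the knob.
- clamp_knob (a joint): Turn of the knob in rad, 0 (loose) to 1.6 (end of travel), growing clockwise seen from its outer end; starts at 0 to 0.3. Stiff (0.12 N m), stays where it is left. On the rail the clamp touches at about 0.4, lifts the carrier by 2 mm, bites from 1.0 to 1.2 on and springs back up to 0.4 when let go (the clamp then stays tight); turn it to 1.5.
- clamp_plate: Brass pressure plate in the carrier's roof, 22 x 44 x 5 mm, pushed down 3 mm per rad by the knob's cam onto the rail's top; it presses on the rail when the clamp is tight. Not to be handled. Origin in its middle at roof height, axes as carrier_middle.
- cradle_seat (a point): Middle of the floor of the carrier's phone slot: 4 mm to its -x side, 53 mm above its jaw bottoms; moves with it. z up the slope of the slot, which leans 25 degrees from vertical away from the knob; y along the carrier; x across the slot to its back. The slot is 11 mm wide, 56 mm long, open at both ends; front lip 12 mm and back plate 34 mm high along the slope.
- phone_centre (a point): Middle of the loose black phone, 148 x 68 x 8 mm, 0.19 kg: x along its length, y across, z out of the screen. It starts on its long edge in the dock, y up the slope, leaning back 25 degrees from vertical; the dock's back plate covers the lower 36 mm of its back, a lip the lower 9 mm of its screen.
- phone: The same phone; origin at the middle of its back face, 4 mm behind phone_centre, same axes.
- phone_dock: Fixed white charging stand, base 90 x 104 mm; slot floor 24 mm above the table, top of the back plate 52 mm. Origin on the table in its middle; x to its back (the phone leans that way), y along the slot.
- clip_jar: Glass clip-top jar, 78 x 69 mm, 103 mm high; origin under its middle. To be left alone.
- timer: Red and white kitchen timer, 62 mm wide, 58 mm high; origin under its middle. To be left alone.
- sprinkle_red: Red sprinkle tub, 44 mm wide, 70 mm high; origin under its middle. To be left alone.
- sprinkle_yellow: Yellow sprinkle tub, 44 mm wide, 70 mm high; origin under its middle. To be left alone.

How it is judged:
By the outcome, as a careful person would: the job done as asked, in the order asked, and still so for the second after the job is handed in, with the robot touching nothing.
It also fails if it takes over 70 s, if anything falls off the work surface, if the arm or the gripper's body presses on something with over 40 N, if the wrist force passes 120 N, or if a joint passes its speed limit or range.

## Working session

There is one attempt and no reset: what is moved stays moved. The work goes in short steps, Python scripts to look and compute and a tool call to move; the robot and the scene stay as the last step left them, time stands still between calls to the robot, and variables do not carry over. Pictures are saved under pics/ and viewed, and the job is handed in when it is done.

Besides the shell and the picture viewer there is one more tool, called after "Emit:" as name(argument=value, ...), one argument or row to a line, values as JSON. play_rows: Moves the arm, as the interface text tells. Its arguments: {"type":"object","properties":{"increments":{"type":"array","items":{"type":"object","properties":{"linear":{"type":"array","items":{"type":"number"}},"rotation":{"type":"array","items":{"type":"number"}},"claw":{"type":"number"}}}},"newtons":{"type":"number"}},"required":["increments"]}

```bash
ls; mkdir -p pics
python3 - <<'E'
from station import readout, eyes
import cv2,numpy as np
print(readout.get_state())
for n in ["scene","top"]:
    im,d=eyes.grab_frame(n); cv2.imwrite(f"pics/{n}0.png",im); np.savez(f"{n}0.npz",im=im,d=d)
    m=eyes.camera_model(n); print(n,m)
E
```

```text
pics
{'t': 0.0, 'q': array([-8.26899969e-01,  3.59372533e-01,  1.10575231e-02, -3.71201447e-04,
       -1.22408804e+00, -2.88071226e-01]), 'qd': array([-0.00068047,  0.00189124, -0.00085064,  0.00052617,  0.00208115,
        0.00039065]), 'joint_efforts': array([-2.06936024e-04, -5.82725823e+01,  2.93055815e+01,  6.99714750e+00,
        6.93383030e-03, -1.37544289e-04]), 'eef_pos': array([ 0.29688572, -0.60565751,  0.22562759]), 'ee_rot': array([-1.56915666e+00,  1.21949855e-04,  4.55698816e-01]), 'force': array([-2.27042376e-01, -2.51177153e-05, -1.70463839e-01]), 'moment': array([-0.00778442, -0.03183347,  0.00308841]), 'width': 0.0873176809502954}
scene {'intrinsics': array([[398.74945633,   0.        , 246.5877177 ],
       [  0.        , 398.74945633, 195.58731723],
       [  0.        ,   0.        ,   1.        ]]), 'R': array([[-0.44217461, -0.89689045, -0.00831532],
       [-0.49124448,  0.24992362, -0.83439621],
       [ 0.75044019, -0.36486397, -0.55110236]]), 't': array([0.2321008 , 0.32428734, 0.89607006])}
top {'intrinsics': array([[351.38505833,   0.        , 253.34075788],
       [  0.        , 351.38505833, 188.91884915],
       [  0.        ,   0.        ,   1.        ]]), 'R': array([[-0.02977939, -0.99951554,  0.00904859],
       [-0.99179955,  0.02842148, -0.12460286],
       [ 0.12428532, -0.01268499, -0.99216543]]), 't': array([0.01715529, 0.54835678, 1.08986784])}
```

View pics/scene0.png

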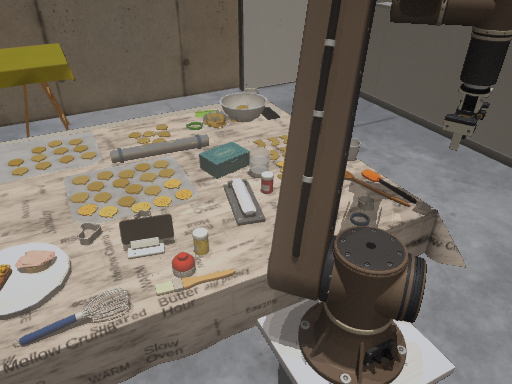

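View pics/top0.png

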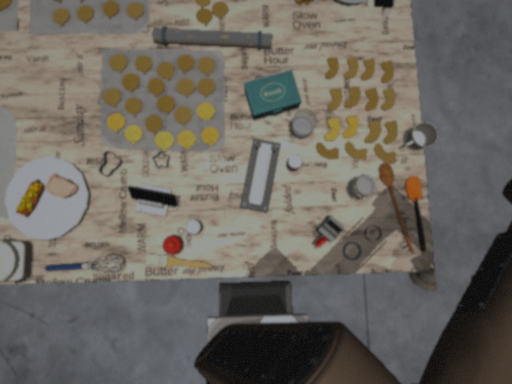

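The top picture shows the rail at (262,175), the carrier with the red knob at (328,231), the phone in its dock at (153,198), the timer at (173,244), the tubs at (193,227) and (294,162), and two jar-like glasses at (302,124) and (361,187). Next I'll run the networks.

```bash
cat > h.py <<'E'
import numpy as np,cv2
from station import readout, eyes, job, nets
from scipy.spatial.transform import Rotation as Ro
def pts(n,d,mask=None):
    m=eyes.camera_model(n);K=m["intrinsics"]
    v,u=np.nonzero((d>0) if mask is None else (d>0)&mask)
    z=d[v,u]; c=np.stack([(u-K[0,2])*z/K[0,0],(v-K[1,2])*z/K[1,1],z],1)
    return (c-m["t"])@m["R"],u,v
def proj(n,X):
    m=eyes.camera_model(n);c=np.atleast_2d(X)@m["R"].T+m["t"]
    p=c@m["intrinsics"].T; return p[:,:2]/p[:,2:]
def unproj(n,u,v,z):  # intersect pixel ray with world plane z
    m=eyes.camera_model(n);K=m["intrinsics"]
    r=m["R"].T@np.array([(u-K[0,2])/K[0,0],(v-K[1,2])/K[1,1],1]);o=-m["R"].T@m["t"]
    return o+r*(z-o[2])/r[2]
def T():
    s=readout.get_state();return s,np.array(s["eef_pos"]),Ro.from_euler('xyz',s["ee_rot"]).as_matrix()
E
python3 - <<'E'
from h import *
np.set_printoptions(precision=4,suppress=True)
out={}
for n in ["scene","top"]:
    im,d=eyes.grab_frame(n)
    for l in ["camera_rail","carrier","phone","phone_dock","clip_jar","timer","sprinkle_red","sprinkle_yellow","clamp_knob"]:
        for i,r in enumerate(nets.regions_of(l,n)[:2]):
            P,_,_=pts(n,d,r["region"]); 
            out[f"{n}_{l}_{i}"]=r["region"]
            print(n,l,round(r["score"],2),r["rect"],r["region"].sum(), np.median(P,0) if len(P) else None, P.min(0) if len(P) else None,P.max(0) if len(P) else None)
np.savez("masks0.npz",**out)
print(readout.get_state()["t"])
E
python3 - <<'E'
import cv2
im=cv2.imread('pics/top0.png')
a=cv2.resize(im[130:270,230:360],None,fx=4.2,fy=4.2,interpolation=cv2.INTER_CUBIC);cv2.imwrite('pics/c1.png',a)
a=cv2.resize(im[150:270,100:220],None,fx=4.5,fy=4.5,interpolation=cv2.INTER_CUBIC);cv2.imwrite('pics/c2.png',a)
E
```

```text
scene camera_rail 0.98 [226.3, 179.0, 270.3, 224.5] 1240 [ 0.5681 -0.0103  0.0145] [ 0.4724 -0.0887 -0.0031] [0.7476 0.0485 0.0442]
scene camera_rail 0.22 [173.1, 254.1, 192.7, 277.2] 509 [0.3631 0.2663 0.0373] [ 0.34    0.2225 -0.0034] [0.4386 0.2926 0.0613]
scene phone 0.62 [117.2, 213.8, 175.4, 244.4] 1183 [0.5302 0.3182 0.0603] [0.4996 0.2358 0.0004] [0.6848 0.3923 0.0905]
scene phone_dock 0.92 [126.8, 236.7, 163.6, 257.4] 593 [0.5044 0.3371 0.0124] [ 0.4706  0.2792 -0.0004] [0.5452 0.3882 0.0387]
scene timer 0.56 [172.1, 254.3, 192.3, 278.5] 506 [0.3632 0.2677 0.0371] [ 0.34    0.2336 -0.003 ] [0.4517 0.2926 0.0613]
scene timer 0.19 [222.7, 178.3, 267.1, 225.1] 1152 [ 0.5697 -0.0094  0.0148] [ 0.4724 -0.0855 -0.    ] [0.7407 0.0477 0.0442]
scene sprinkle_red 0.63 [260.9, 170.3, 277.5, 193.6] 291 [ 0.616  -0.1239  0.0413] [ 0.6039 -0.212  -0.0039] [ 0.7409 -0.1067  0.0733]
scene sprinkle_yellow 0.55 [191.8, 228.8, 211.9, 250.7] 382 [0.4191 0.1944 0.0505] [ 0.4094  0.1439 -0.0014] [0.4995 0.2122 0.0734]
top camera_rail 0.64 [242.3, 136.0, 281.4, 213.7] 1936 [ 0.5958 -0.0219  0.015
[... 744 characters left out ...]
0.0967] [ 0.5054 -0.4021 -0.0046] [ 0.5957 -0.306   0.1071]
top timer 0.65 [161.5, 235.9, 184.7, 255.0] 352 [0.3824 0.2539 0.0425] [ 0.3504  0.2292 -0.0017] [0.4105 0.297  0.0617]
top sprinkle_red 0.78 [285.6, 154.2, 303.1, 172.8] 217 [ 0.628  -0.1285  0.0678] [ 0.6085 -0.1614 -0.0057] [ 0.6675 -0.1098  0.0738]
top sprinkle_yellow 0.75 [186.6, 219.9, 202.4, 233.9] 177 [0.4356 0.1862 0.0691] [0.4171 0.1681 0.0059] [0.457  0.2107 0.0736]
top clamp_knob 0.5 [243.6, 136.4, 280.8, 214.7] 2039 [ 0.5925 -0.022   0.0149] [ 0.4753 -0.0889 -0.0041] [0.7222 0.0457 0.0466]
top clamp_knob 0.4 [316.3, 238.2, 325.0, 244.5] 52 [ 0.3787 -0.199   0.0709] [ 0.3695 -0.212   0.0571] [ 0.3903 -0.1854  0.0847]
1.1
```

View pics/c1.png

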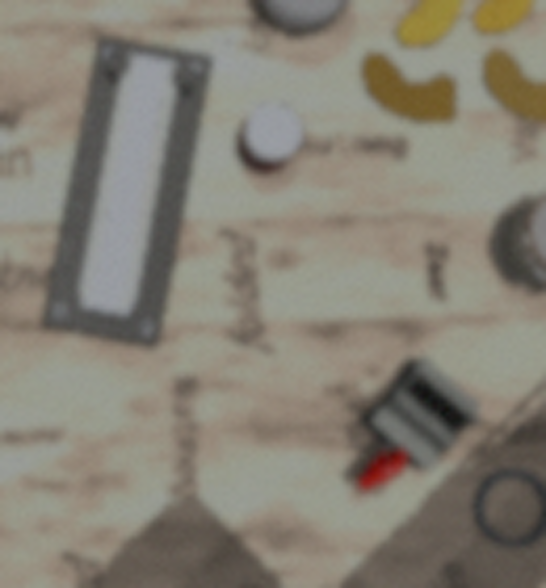

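View pics/c2.png

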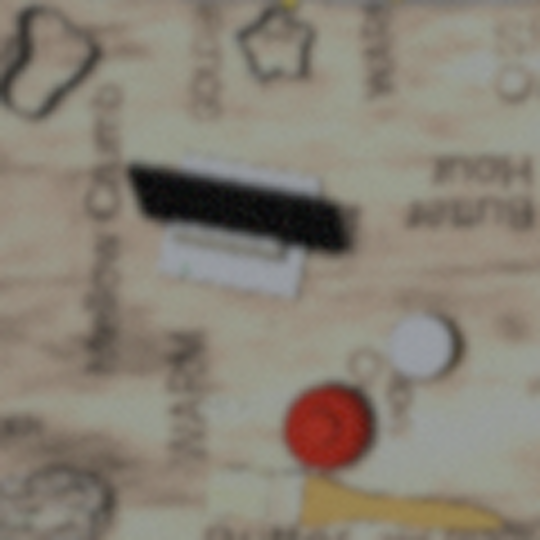

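Run:
```python
import cv2,numpy as np
im=cv2.imread('pics/top0.png')
a=cv2.resize(im[132:220,236:290],None,fx=6.5,fy=6.5,interpolation=cv2.INTER_CUBIC)
s=cv2.imread('pics/scene0.png')
b=cv2.resize(s[172:230,218:275],None,fx=7,fy=7,interpolation=cv2.INTER_CUBIC)
h=max(a.shape[0],b.shape[0]);o=np.zeros((h,a.shape[1]+b.shape[1],3),np.uint8);o[:a.shape[0],:a.shape[1]]=a;o[:b.shape[0],a.shape[1]:]=b
cv2.imwrite('pics/rail.png',np.clip(o*1.4,0,255))
from h import *
z=np.load('top0.npz');P,u,v=pts('top',z['d'])
Z=np.full(z['d'].shape,np.nan);Z[v,u]=P[:,2]
np.set_printoptions(linewidth=250)
print("rail z mm"); print((Z[136:216:2,240:284:2]*1000).round())
print("carrier");print((Z[208:250:1,312:348:2]*1000).round())
```

```text
rail z mm
[[-1. -2. -0. -0. -3.  1. -3.  2. -1. -1. -1. -2. -2. -0. -0. -0. -2. -1. -1. -2. -4.  0.]
 [ 1. -2. -2. -2.  4. -1. -4. 11.  9. -0. -2. -1.  1. -1. -3. -0.  0.  1. -1. -1. -3. -2.]
 [ 2.  4.  2.  2.  2.  1. -5. 12. 14. 14. 14. 10. 12. 15. -1.  3.  0. -2.  2. -3.  1. -1.]
 [-3. -1. -2.  2. -2.  3.  2. 11. 17. 12. 10. 12.  9. 14. 12. 17. 18. 14. 11. -1.  1.  1.]
 [-2.  3. -2. -4.  1. -3. 10. 13. 36. 36. 37. 36. 42. 41. 41. 40. 12. 14. 10.  9.  6. -5.]
 [-3.  1. -0.  1.  0.  3. 14. 14. 31. 34. 36. 43. 40. 41. 37. 34. 36. 40. 16. 11.  1.  0.]
 [-2.  1.  2. -0. -3.  0.  8. 11. 13. 16. 35. 39. 40. 39. 38. 37. 36. 34. 15. 11.  3. -2.]
 [ 5.  1.  2. -5. -1. -3. 14. 14. nan 33. 36. 39. 36. 41. 42. 35. 27. 31. 13. 14. -4. -3.]
 [-2. -2. -2. -2. -1. -1. 13. 13. 13. 33. 38. 39. 40. 44. 40. 34.  8. 12. 10. 12.  3.  1.]
 [-1. -2. -2. -2.  1.  9. 13. 12. 13. 35. 34. 39. 38. 39. 45. 35. 11. 14. 12. 12. -0. -1.]
 [ 1. -2.  2. -1. -1. 13. 12. 10. 13. 35. 38. 43. 42. 37. 38. 33. 12. 13. 10.  4. -1.  1.]
 [ 0. -2. -2. -1. -1. 16. 12. 12. 15. 37. 40. 42. 37. 38. 37. 31. 15. 11. 13. -1. -3. -0.
[... 5127 characters left out ...]
72. 77. 75. -1. -2. -1.  4. -1.  3. -1.  2. -1. -2. -1.]
 [ 1. -0. 63. 65. 69. 77.  2.  1. -3.  3. -1. -3. -1.  1.  0.  2.  2. 10.]
 [ 2. -0. 66. 64. 66. 67. -2. -5.  1. -4.  0.  1.  1.  4.  2.  2. -3. 13.]
 [-0.  0. 61. 64. -0.  0. -3.  3. -0.  0. -4. -0. -1. -3. -3. -3.  8. 11.]
 [-2.  2. 58.  3. -3.  1. -1.  1.  2.  3. -0.  1. -5. -0.  2. -1. 13. 13.]
 [ 3.  0.  2. -2.  2.  1.  4.  0. -1.  1. -1. -0. -5. -1. -6. -3. 11.  4.]
 [-1. -1. -1. -2. -2. -2.  3.  2. -0.  0. -2.  2.  1.  3.  0. -2. 11. -1.]
 [-3. -2.  0. -0. -3. -0. -3. -0.  1. -4.  0.  1.  1. -1. -1. -0. 11. -4.]][ WARN:0@0.074] global loadsave.cpp:1063 imwrite_ Unsupported depth image for selected encoder is fallbacked to CV_8U.
```

View pics/rail.png

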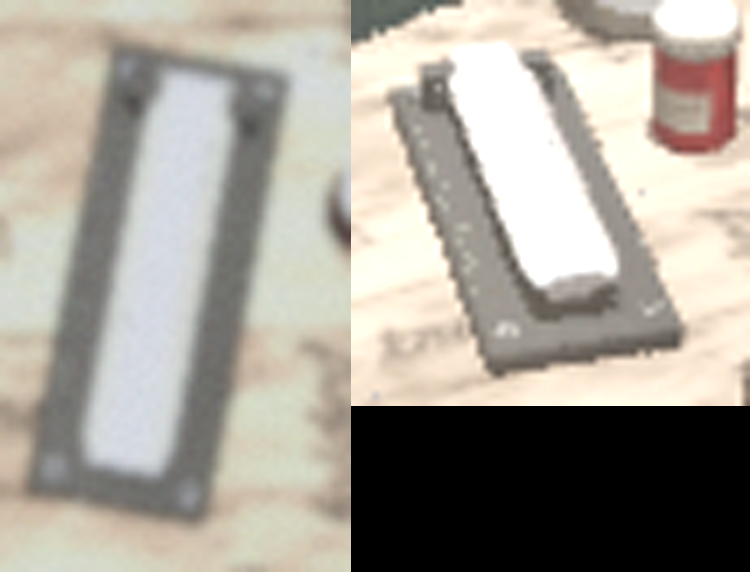

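The mouth is at the near end (bottom of the rail in the crops). The stop blocks are at the far end, and the scale marks are on the left (+y world) side. Next I'll fit the poses to the depth.

```bash
cat > fit.py <<'E'
from h import *
from scipy.optimize import minimize
c25,s25=np.cos(np.radians(25)),np.sin(np.radians(25))
def rail_z(x,y,off):   # off: y of rail mouth end
    z=np.zeros_like(x); z[(abs(x)<46)&(abs(y)<118)]=13
    yy=y-off; st=(yy>184)&(yy<200)&(abs(x)<33); z[st]=36
    ax=abs(x); tp=np.clip(1-yy/14,0,1); w=22-4*tp
    h=np.where(ax<12,40,40-(ax-12)*.84)-3.5*tp
    r=(yy>0)&(yy<200)&(ax<w); z[r]=np.maximum(h,z)[r]; return z
def car_z(x,y):
    z=np.zeros_like(x); b=(abs(x)<31.5)&(abs(y)<28); 
    pr=np.interp(x,[-31.5,-13,-12.6,-7.5,-3.9,-3.8,1,15.4,19,19.1,31.5],[51,51,57,68,66.2,51,51,81.5,80,51,51])
    z[b]=pr[b]; return z
def fit(P,zf,x0,rng,ign=None,cap=12):
    best=None
    def cost(p):
        a=p[2];dx=P[:,0]*1e3-p[0];dy=P[:,1]*1e3-p[1]
        x=np.cos(a)*dx+np.sin(a)*dy;y=-np.sin(a)*dx+np.cos(a)*dy
        e=abs(P[:,2]*1e3-zf(x,y,*p[3:])); e=np.minimum(e,cap)
        if ign is not None: e=np.where(ign(x,y),1.,e)
        return e.mean()
    rs=np.random.RandomState(0)
    for k in range(14):
        p0=np.array(x0)+(rs.randn(len(x0))*rng if k else 0)
        sim=np.array([p0]+[p0+np.eye(len(p0))[i]*rng[i] for i in range(len(p0))])
        r=minimize(cost,p0,method='Nelder-Mead',options=dict(initial_simplex=sim,xatol=.01,fatol=1e-4,maxiter=800))
        if best is None or r.fun<best.fun: best=r
    return best.x,best.fun
E
cat > f1.py <<'E'
from fit import *
np.set_printoptions(precision=4,suppress=True)
for n in ['top','scene']:
    P,u,v=pts(n,np.load(n+'0.npz')['d'])
    Q=P[(abs(P[:,0]-.595)<.16)&(abs(P[:,1]+.02)<.085)&(P[:,2]<.06)]
    x,f=fit(Q,rail_z,[595,-22,-1.75+np.pi*0,-98+0],[8,8,.1,6])
    print(n,x,f)
n='top';P,u,v=pts(n,np.load(n+'0.npz')['d'])
Q=P[np.hypot(P[:,0]-.412,P[:,1]+.229)<.07]
x,f=fit(Q,car_z,[412,-229,-.6],[6,6,.3],ign=lambda x,y:(x<-31.5)&(abs(y)<25)|(x<-25)&(abs(y)<15))
print(x,f)
E
python3 f1.py
```

```text
top [ 600.243   -23.0063   -1.7911 -100.3508] 1.8133821167875834
scene [ 598.5594  -22.0556   -1.7977 -101.1477] 5.879826425489317
[ 418.8705 -237.743    -0.7446] 2.095662719641227
```

```bash
cat > plan.py <<'E'
from h import *
np.set_printoptions(precision=4,suppress=True)
def down(th): return Ro.from_euler('xyz',[-np.pi/2,0,th]).as_matrix()
def show(p,R):
    s,p0,R0=T()
    l=R0.T@(np.asarray(p)-p0); r=np.degrees(Ro.from_matrix(R0.T@R).as_rotvec())
    print("t",round(s["t"],2),"pos",p0,"rpy",np.array(s["ee_rot"]),"q",np.array(s["q"]))
    print("linear",l.round(4),"rot",r.round(2),"|l|,|r|",np.linalg.norm(l).round(3),np.linalg.norm(r).round(1),'F',np.array(s["force"]).round(1),'M',np.array(s["moment"]).round(2),'w',round(s["width"],4))
E
python3 - <<'E'
from plan import *
show([.419,-.238,.20],down(-.745+np.pi))
E
```

```text
t 1.1 pos [ 0.2971 -0.6061  0.2266] rpy [-1.5708 -0.      0.4558] q [-0.8269  0.3586  0.0119 -0.     -1.2241 -0.2881]
linear [0.2715 0.0266 0.2769] rot [   0.  -111.2    0. ] |l|,|r| 0.389 111.2 F [ 0.3  0.3 -0.4] M [-0.04 -0.01  0.05] w 0.0878
```

Emit:
play_rows(
  increments=[
    {"linear": [0.054, 0.005, 0.055], "rotation": [0, -10.6, 0], "claw": 0},
    {"linear": [0.09, 0.01, 0.095], "rotation": [0, -21.2, 0], "claw": 0},
    {"linear": [0.135, 0.013, 0.137], "rotation": [0, -31.8, 0], "claw": 0},
    {"linear": [0.175, 0.018, 0.18], "rotation": [0, -42.4, 0], "claw": 0},
    {"linear": [0.21, 0.02, 0.215], "rotation": [0, -53, 0], "claw": 0},
  ],
)

```text
t: 1.72
eef_pos: [0.3913, -0.3185, 0.2067]
ee_rot: [-1.571, -0.0, 1.387]
force: [0.6, 0.4, 0.5]
width: 0.0877
```

Run:
```python
from plan import *
show([.419,-.238,.20],down(-.745+np.pi))
```

```text
t 1.73 pos [ 0.3913 -0.3185  0.2067] rpy [-1.5714 -0.      1.3875] q [-0.2934  0.0912 -0.3866 -0.0001 -1.0924  0.1101]
linear [ 0.0842  0.0067 -0.0126] rot [  0.03 -57.82  -0.02] |l|,|r| 0.085 57.8 F [0.6 0.4 0.5] M [-0.02 -0.03 -0.02] w 0.0877
```

Emit:
play_rows(
  increments=[
    {"linear": [0.017, 0.001, -0.003], "rotation": [0, -10.6, 0], "claw": 0},
    {"linear": [0.034, 0.003, -0.005], "rotation": [0, -21.2, 0], "claw": 0},
    {"linear": [0.051, 0.004, -0.0075], "rotation": [0, -31.8, 0], "claw": 0},
    {"linear": [0.068, 0.005, -0.01], "rotation": [0, -42.4, 0], "claw": 0},
    {"linear": [0.084, 0.007, -0.0125], "rotation": [0, -53, 0], "claw": 0},
  ],
)

```text
t: 2.35
eef_pos: [0.4192, -0.2377, 0.1999]
ee_rot: [-1.572, 0.001, 2.319]
force: [-0.8, 0.0, 0.6]
width: 0.0878
```

Run:
```python
from plan import *
# grasp: TCP 15mm below carrier middle(z=.040) -> z=.025
show([.419,-.238,.0255],down(-.745+np.pi))
im,d=eyes.grab_frame("scene"); cv2.imwrite("pics/s1.png",im); np.savez("s1.npz",d=d)
```

```text
t 2.35 pos [ 0.4192 -0.2377  0.1999] rpy [-1.5715  0.001   2.3188] q [-0.1064  0.057  -0.4411  0.0001 -1.0715  0.8543]
linear [0.     0.1744 0.0005] rot [ 0.04 -4.46 -0.06] |l|,|r| 0.174 4.5 F [-0.8  0.   0.6] M [-0.01  0.11 -0.06] w 0.0878
```

View pics/s1.png

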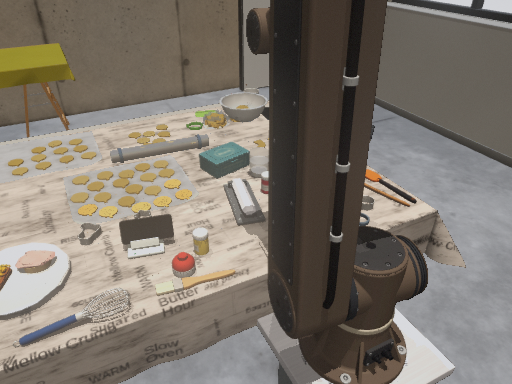

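The arm hides the carrier from the scene camera, so I'll go down on the top-camera fit.

Emit:
play_rows(
  increments=[
    {"linear": [0, 0.05, 0], "rotation": [0, -4.5, 0], "claw": 0},
    {"linear": [0, 0.1, 0], "rotation": [0, -4.5, 0], "claw": 0},
    {"linear": [0, 0.145, 0], "rotation": [0, -4.5, 0], "claw": 0},
    {"linear": [0, 0.174, 0], "rotation": [0, -4.5, 0], "claw": 0},
    {"linear": [0, 0.174, 0], "rotation": [0, -4.5, 0], "claw": 0},
  ],
)

```text
t: 3.02
eef_pos: [0.418, -0.2366, 0.024]
ee_rot: [-1.569, -0.003, 2.405]
force: [-0.3, 0.2, 0.4]
width: 0.0879
```

Emit:
play_rows(
  increments=[
    {"linear": [0, 0, 0], "rotation": [0, 0, 0], "claw": 0.3},
    {"linear": [0, 0, 0], "rotation": [0, 0, 0], "claw": 0.5},
    {"linear": [0, 0, 0], "rotation": [0, 0, 0], "claw": 0.5},
    {"linear": [0, 0, 0], "rotation": [0, 0, 0], "claw": 0.5},
  ],
  newtons=35,
)

```text
t: 3.52
eef_pos: [0.4185, -0.2367, 0.0248]
ee_rot: [-1.57, -0.002, 2.405]
force: [-1.3, 2.3, 4.3]
width: 0.0556
```

Run:
```python
from plan import *
show([.419,-.238,.1],down(-.745+np.pi))
```

```text
t 3.52 pos [ 0.4185 -0.2367  0.0248] rpy [-1.5698 -0.0018  2.4049] q [-0.1046  0.2821 -0.6556 -0.0005 -0.6351  0.9391]
linear [-0.0011 -0.0752  0.0007] rot [-0.06  0.47  0.1 ] |l|,|r| 0.075 0.5 F [-1.3  2.3  4.3] M [ 0.37  0.59 -0.06] w 0.0556
```

```bash
cat >> plan.py <<'E'
RC=np.array([.5998,-.0227]);RY=-1.793
ry=np.array([-np.sin(RY),np.cos(RY)]);rx=np.array([np.cos(RY),np.sin(RY)])
def tcp_on_rail(yc,xo=0.001,z=.045):  # carrier centre at yc from home along rail; xo carrier centre ahead of TCP along x
    p=RC+ry*(.056+yc)-rx*xo; return np.array([p[0],p[1],z])
E
python3 - <<'E'
from plan import *
print(tcp_on_rail(-.204),tcp_on_rail(0))
show(tcp_on_rail(-.206,z=.11),down(RY+np.pi))
E
```

```text
[0.4557 0.0109 0.045 ] [ 0.6546 -0.0341  0.045 ]
t 3.52 pos [ 0.4185 -0.2367  0.0248] rpy [-1.5698 -0.0018  2.4049] q [-0.1046  0.2821 -0.6556 -0.0005 -0.6351  0.9391]
linear [ 0.1407 -0.0852 -0.2073] rot [-0.1  60.52  0.06] |l|,|r| 0.265 60.5 F [-1.3  2.3  4.3] M [ 0.37  0.59 -0.06] w 0.0556
```

Emit:
play_rows(
  increments=[
    {"linear": [0, -0.04, 0], "rotation": [0, 0, 0], "claw": 0.5},
    {"linear": [0.015, -0.075, -0.025], "rotation": [0, 7, 0], "claw": 0.5},
    {"linear": [0.045, -0.085, -0.065], "rotation": [0, 17, 0], "claw": 0.5},
    {"linear": [0.075, -0.085, -0.11], "rotation": [0, 27, 0], "claw": 0.5},
    {"linear": [0.1, -0.085, -0.15], "rotation": [0, 37, 0], "claw": 0.5},
  ],
)

```text
t: 4.15
eef_pos: [0.4442, -0.0631, 0.11]
ee_rot: [-1.569, -0.001, 1.786]
force: [0.9, -0.8, -4.1]
width: 0.0557
```

Run:
```python
from plan import *
show(tcp_on_rail(-.206,z=.08),down(RY+np.pi))
```

```text
t 4.15 pos [ 0.4442 -0.0631  0.11  ] rpy [-1.5693 -0.0013  1.7858] q [ 0.2993  0.1016 -0.628  -0.002  -0.8426 -0.083 ]
linear [ 0.0706  0.03   -0.0252] rot [-0.1  25.05  0.06] |l|,|r| 0.081 25.0 F [ 0.9 -0.8 -4.1] M [ 0.   -0.08  0.  ] w 0.0557
```

Emit:
play_rows(
  increments=[
    {"linear": [0.02, 0.0, -0.007], "rotation": [0, 8, 0], "claw": 0.5},
    {"linear": [0.045, 0.01, -0.016], "rotation": [0, 17, 0], "claw": 0.5},
    {"linear": [0.07, 0.03, -0.025], "rotation": [0, 25, 0], "claw": 0.5},
    {"linear": [0.0706, 0.03, -0.0252], "rotation": [0, 25, 0], "claw": 0.5},
  ],
)

```text
t: 4.65
eef_pos: [0.4526, 0.0121, 0.0787]
ee_rot: [-1.566, 0.001, 1.35]
force: [0.5, -0.3, -3.9]
width: 0.0561
```

Run:
```python
from plan import *
show(tcp_on_rail(-.206,z=.045),down(RY+np.pi))
for n in ["scene","top"]:
    im,d=eyes.grab_frame(n); np.savez(n+"2.npz",d=d); cv2.imwrite(f"pics/{n}2.png",im)
    c=(proj(n,[.5,0,.05])[0]).astype(int); 
    a=im[max(c[1]-70,0):c[1]+70,max(c[0]-90,0):c[0]+90]; cv2.imwrite(f"pics/{n}2c.png",cv2.resize(a,None,fx=4,fy=4,interpolation=cv2.INTER_CUBIC))
```

```text
t 4.65 pos [0.4526 0.0121 0.0787] rpy [-1.5663  0.0008  1.3497] q [ 0.4622  0.1552 -0.6555 -0.0032 -0.7641 -0.6811]
linear [-0.0005  0.0337 -0.0014] rot [-0.26  0.06 -0.05] |l|,|r| 0.034 0.3 F [ 0.5 -0.3 -3.9] M [-0.06  0.09  0.04] w 0.0561
```

View pics/scene2c.png

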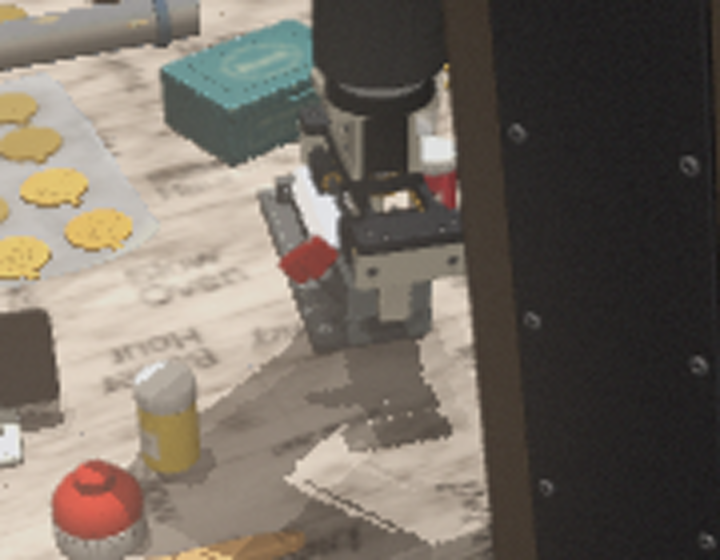

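View pics/top2c.png

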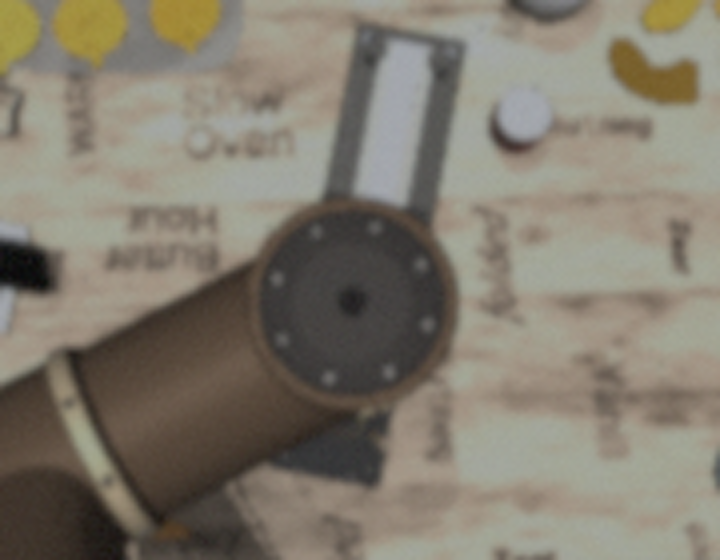

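The knob is on the scale-mark side and the carrier sits just short of the mouth. I'll lower it to insertion height.

Emit:
play_rows(
  increments=[
    {"linear": [0, 0.02, -0.001], "rotation": [-0.2, 0, 0], "claw": 0.5},
    {"linear": [-0.0005, 0.033, -0.0014], "rotation": [-0.2, 0, 0], "claw": 0.5},
    {"linear": [-0.0005, 0.0335, -0.0014], "rotation": [-0.2, 0, 0], "claw": 0.5},
  ],
)

```text
t: 5.12
eef_pos: [0.4536, 0.0097, 0.0457]
ee_rot: [-1.57, 0.001, 1.351]
force: [-0.4, 0.3, -3.7]
width: 0.056
```

Run:
```python
from plan import *
show(tcp_on_rail(-.17,z=.045),down(RY+np.pi))
```

```text
t 5.12 pos [0.4536 0.0097 0.0457] rpy [-1.5697  0.0013  1.3514] q [ 0.4581  0.208  -0.694   0.0006 -0.6704 -0.678 ]
linear [ 0.0015  0.0007 -0.0357] rot [-0.06  0.16 -0.08] |l|,|r| 0.036 0.2 F [-0.4  0.3 -3.7] M [-0.01  0.09 -0.01] w 0.056
```

Emit:
play_rows(
  increments=[
    {"linear": [0.0015, 0.0007, -0.006], "rotation": [0, 0, 0], "claw": 0.5},
    {"linear": [0.0015, 0.0007, -0.014], "rotation": [0, 0, 0], "claw": 0.5},
    {"linear": [0.0015, 0.0007, -0.022], "rotation": [0, 0, 0], "claw": 0.5},
    {"linear": [0.0015, 0.0007, -0.03], "rotation": [0, 0, 0], "claw": 0.5},
    {"linear": [0.0015, 0.0007, -0.0357], "rotation": [0, 0, 0], "claw": 0.5},
  ],
)

```text
t: 5.75
eef_pos: [0.4895, 0.0032, 0.045]
ee_rot: [-1.57, 0.001, 1.351]
force: [-0.2, 0.2, -4.1]
width: 0.0557
```

Run:
```python
from plan import *
show(tcp_on_rail(-.145,z=.045),down(RY+np.pi))
```

```text
t 5.75 pos [0.4895 0.0032 0.045 ] rpy [-1.5698  0.0013  1.3513] q [ 0.4097  0.2608 -0.6185  0.0008 -0.693  -0.6298]
linear [-0.0001 -0.     -0.0243] rot [-0.05  0.15 -0.08] |l|,|r| 0.024 0.2 F [-0.2  0.2 -4.1] M [ 0.03  0.12 -0.01] w 0.0557
```

No contact force. The carrier is on the lead-in, so I'll carry on.

Emit:
play_rows(
  increments=[
    {"linear": [0, 0, -0.01], "rotation": [0, 0, 0], "claw": 0.5},
    {"linear": [0, 0, -0.02], "rotation": [0, 0, 0], "claw": 0.5},
    {"linear": [0, 0, -0.03], "rotation": [0, 0, 0], "claw": 0.5},
    {"linear": [0, 0, -0.04], "rotation": [0, 0, 0], "claw": 0.5},
  ],
)

```text
t: 6.25
eef_pos: [0.5292, -0.0057, 0.0449]
ee_rot: [-1.57, 0.001, 1.351]
force: [-0.1, -0.0, -2.7]
width: 0.0559
```

Run:
```python
from plan import *
show(tcp_on_rail(-.012,z=.045),down(RY+np.pi))
```

```text
t 6.25 pos [ 0.5292 -0.0057  0.0449] rpy [-1.5697  0.0014  1.3512] q [ 0.3606  0.3162 -0.5321  0.0009 -0.7242 -0.5809]
linear [-0.0004 -0.0002 -0.1166] rot [-0.06  0.15 -0.08] |l|,|r| 0.117 0.2 F [-0.1 -0.  -2.7] M [ 0.03  0.09 -0.01] w 0.0559
```

Emit:
play_rows(
  increments=[
    {"linear": [0, 0, -0.02], "rotation": [0, 0, 0], "claw": 0.5},
    {"linear": [-0.0002, -0.0002, -0.045], "rotation": [0, 0, 0], "claw": 0.5},
    {"linear": [-0.0004, -0.0002, -0.07], "rotation": [0, 0, 0], "claw": 0.5},
    {"linear": [-0.0004, -0.0002, -0.095], "rotation": [0, 0, 0], "claw": 0.5},
    {"linear": [-0.0004, -0.0002, -0.1135], "rotation": [0, 0, 0], "claw": 0.5},
  ],
)

```text
t: 6.88
eef_pos: [0.6411, -0.0312, 0.0446]
ee_rot: [-1.57, 0.001, 1.351]
force: [-0.3, 0.4, -3.1]
width: 0.0561
```

Emit:
play_rows(
  increments=[
    {"linear": [0, 0, -0.004], "rotation": [0, 0, 0], "claw": 0.5},
    {"linear": [0, 0, -0.008], "rotation": [0, 0, 0], "claw": 0.5},
    {"linear": [0, 0, -0.012], "rotation": [0, 0, 0], "claw": 0.5},
    {"linear": [0, 0, -0.014], "rotation": [0, 0, 0], "claw": 0.5},
  ],
)

```text
t: 7.38
eef_pos: [0.6547, -0.0342, 0.0446]
ee_rot: [-1.57, 0.001, 1.351]
force: [-0.2, -0.5, -3.0]
width: 0.0559
```

Run:
```python
from plan import *
show(tcp_on_rail(0,z=.045),down(RY+np.pi))
```

```text
t 7.38 pos [ 0.6547 -0.0342  0.0446] rpy [-1.5696  0.0015  1.3511] q [ 0.2452  0.486  -0.2411  0.001  -0.8454 -0.4655]
linear [ 0.0001 -0.0004  0.0001] rot [-0.07  0.15 -0.08] |l|,|r| 0.0 0.2 F [-0.2 -0.5 -3. ] M [0.03 0.04 0.04] w 0.0559
```

Emit:
play_rows(
  increments=[
    {"linear": [0, 0, -0.001], "rotation": [0, 0, 0], "claw": 0.5},
    {"linear": [0, 0, -0.002], "rotation": [0, 0, 0], "claw": 0.5},
    {"linear": [0, 0, -0.003], "rotation": [0, 0, 0], "claw": 0.5},
  ],
)

```text
t: 7.75
eef_pos: [0.6548, -0.0347, 0.044]
ee_rot: [-1.565, 0.003, 1.351]
force: [-11.2, 5.4, 2.1]
width: 0.056
```

Run:
```python
from plan import *
show(tcp_on_rail(0,z=.045),down(RY+np.pi))
```

```text
t 7.75 pos [ 0.6548 -0.0347  0.044 ] rpy [-1.5647  0.0025  1.351 ] q [ 0.2436  0.4895 -0.2361 -0.0007 -0.8519 -0.463 ]
linear [ 0.0006 -0.001   0.0003] rot [-0.35  0.14 -0.14] |l|,|r| 0.001 0.4 F [-11.2   5.4   2.1] M [1.82 4.02 0.26] w 0.056
```

Emit:
play_rows(
  increments=[
    {"linear": [0, 0, 0], "rotation": [0, 0, 0], "claw": 0.3},
    {"linear": [0, 0, 0], "rotation": [0, 0, 0], "claw": 0.2},
    {"linear": [0, -0.001, 0], "rotation": [0, 0, 0], "claw": 0.2},
  ],
)

```text
t: 8.12
eef_pos: [0.6555, -0.0346, 0.0455]
ee_rot: [-1.566, 0.002, 1.351]
force: [-0.1, -0.4, 0.1]
width: 0.0694
```

Run:
```python
from plan import *
show(tcp_on_rail(0,z=.045),down(RY+np.pi))
```

```text
t 8.12 pos [ 0.6555 -0.0346  0.0455] rpy [-1.5661  0.0021  1.3512] q [ 0.2436  0.488  -0.2346 -0.0003 -0.8535 -0.4631]
linear [0.0004 0.0006 0.001 ] rot [-0.27  0.15 -0.12] |l|,|r| 0.001 0.3 F [-0.1 -0.4  0.1] M [0.03 0.06 0.02] w 0.0694
```

Emit:
play_rows(
  increments=[
    {"linear": [0, 0, -0.004], "rotation": [0, 0, 0], "claw": 0.2},
    {"linear": [0, 0, -0.007], "rotation": [0, 0, 0], "claw": 0.2},
    {"linear": [0, 0, -0.009], "rotation": [0, 0, 0], "claw": 0.2},
  ],
)

```text
t: 8.5
eef_pos: [0.6615, -0.0364, 0.0452]
ee_rot: [-1.56, 0.003, 1.35]
force: [-14.6, 7.1, 11.1]
width: 0.0702
```

Run:
```python
from plan import *
show(tcp_on_rail(0,z=.16),down(RY+np.pi))
```

```text
t 8.5 pos [ 0.6615 -0.0364  0.0452] rpy [-1.5605  0.0032  1.3503] q [ 0.2378  0.4994 -0.2141 -0.0023 -0.868  -0.4568]
linear [ 0.0004 -0.1148  0.0084] rot [-0.59  0.1  -0.18] |l|,|r| 0.115 0.6 F [-14.6   7.1  11.1] M [ 2.44  5.28 -0.07] w 0.0702
```

Home, with the stop pushing back at 15 N. Now I'll back off, rise and look.

Emit:
play_rows(
  increments=[
    {"linear": [0, 0, 0.007], "rotation": [0, 0, 0], "claw": 0},
    {"linear": [0, -0.04, 0.0075], "rotation": [0, 0, 0], "claw": 0},
    {"linear": [0, -0.1, 0.0075], "rotation": [0, 0, 0], "claw": 0},
    {"linear": [0.05, -0.15, 0.0075], "rotation": [-8, 0, 0], "claw": 0},
    {"linear": [0.11, -0.18, 0.0075], "rotation": [0, 0, 10], "claw": 0},
  ],
)

```text
t: 9.12
eef_pos: [0.6685, 0.0545, 0.2197]
ee_rot: [-1.59, 0.141, 1.347]
force: [3.5, -0.4, 1.0]
width: 0.0877
```

Run:
```python
from plan import *
show(tcp_on_rail(0,z=.16),down(RY+np.pi))
for n in ["scene","top"]:
    im,d=eyes.grab_frame(n); np.savez(n+"3.npz",d=d,im=im); cv2.imwrite(f"pics/{n}3.png",im)
    c=(proj(n,[.63,0,.05])[0]).astype(int); 
    a=im[max(c[1]-50,0):c[1]+50,max(c[0]-60,0):c[0]+60]; cv2.imwrite(f"pics/{n}3c.png",cv2.resize(a,None,fx=6,fy=6,interpolation=cv2.INTER_CUBIC))
```

```text
t 9.12 pos [0.6685 0.0545 0.2197] rpy [-1.59    0.1408  1.3466] q [ 0.4415  0.3755 -0.0403  0.13   -1.2299 -0.7124]
linear [-0.0802  0.0718 -0.0048] rot [ 1.09 -0.04 -8.07] |l|,|r| 0.108 8.1 F [ 3.5 -0.4  1. ] M [ 0.41 -0.48  0.09] w 0.0877
```

View pics/scene3c.png

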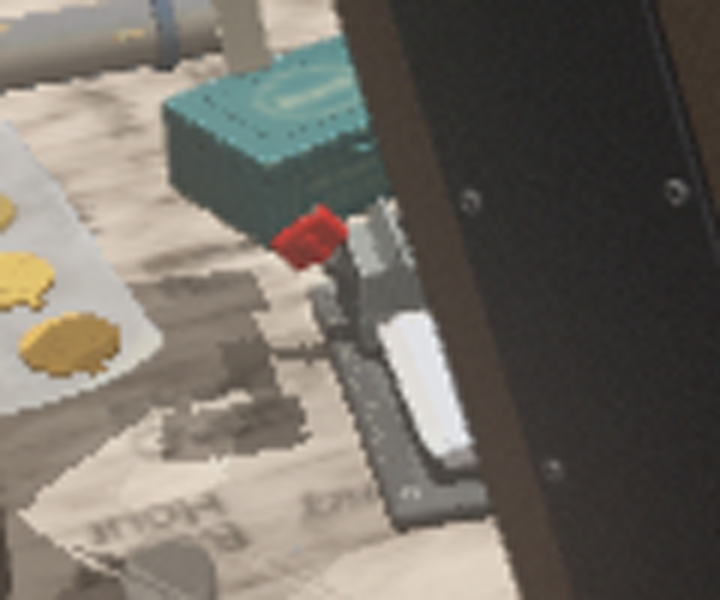

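View pics/top3c.png

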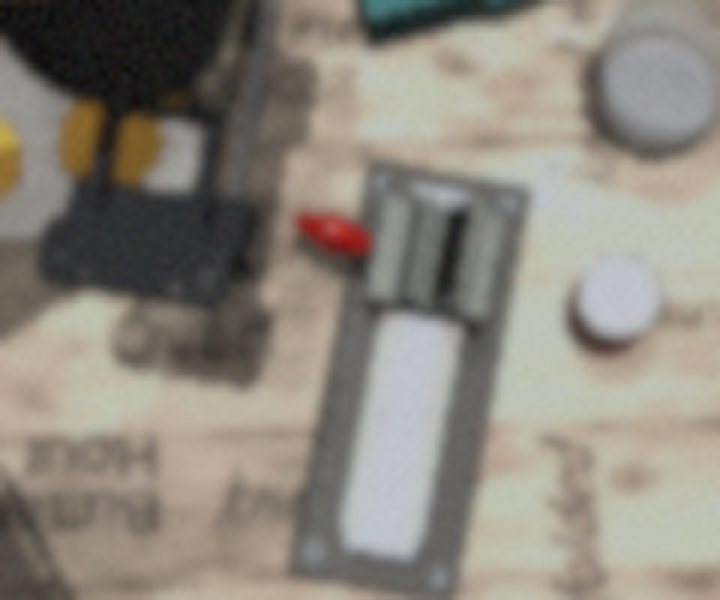

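The carrier sits at the stop blocks with the knob on the scale side. The wing is at about (335,235) in the top crop, turned slightly clockwise. I'll measure it.

```bash
cat > f2.py <<'E'
from plan import *
from fit import *
import sys
k=sys.argv[1]
z=np.load(f'top{k}.npz');im=z['im'];d=z['d']
P,u,v=pts('top',d)
Q=P[(np.hypot(P[:,0]-.654,P[:,1]+.035)<.06)].copy();Q[:,2]-=.019
# carrier heights on rail
x,f=fit(Q,car_z,[654,-35,-1.79],[3,3,.05],ign=lambda x,y:(abs(y)>27)|(x<-31)|(x>31),cap=10)
print("carrier",x,f)
ax=None
C=np.array([.6548,-.0352]);
c40,s40=np.cos(np.radians(40)),np.sin(np.radians(40))
X=np.array([*rx,0]);Y=np.array([*ry,0]);Z=np.array([0,0,1.])
A=c40*Z-s40*X; U=c40*X+s40*Z   # knob axis, in-plane x at q=0
K=np.array([*(C-.056*rx),.019+.063])
print("knob pred",K)
for n in ['top','scene']:
    z=np.load(f'{n}{k}.npz');im=z['im'].astype(int);d=z['d']
    m=(im[...,2]>110)&(im[...,2]>2*im[...,1])&(im[...,2]>2*im[...,0])&(d>0)
    P,u,v=pts(n,d,m); P=P[np.linalg.norm(P-K,axis=1)<.045]
    L=(P-K)@np.stack([U,Y,A],1)*1e3
    print(n,len(P),"median",np.median(P,0),"local med",np.median(L,0),"min",np.percentile(L,3,0),"max",np.percentile(L,97,0))
    t=L[L[:,2]>6]; 
    c=np.cov(t[:,:2].T);w,V=np.linalg.eigh(c);print("wing angle deg",np.degrees(np.arctan(V[1,1]/V[0,1])),"top centre",t.mean(0),len(t))
E
python3 f2.py 3
```

```text
carrier [663.6293 -37.1939  -1.7987] 1.2768759968904018
knob pred [0.6671 0.0194 0.082 ]
top 44 median [0.6611 0.0163 0.0915] local med [10.7667 -5.0826  6.8515] min [-8.4556 -9.3517 -9.471 ] max [20.8751  1.3576 11.6956]
wing angle deg -11.890824721361403 top centre [ 5.8343 -3.2146  9.3295] 23
scene 67 median [0.6575 0.0196 0.0847] local med [ 2.409  -8.6479  3.0979] min [-14.6193 -12.3992 -11.9835] max [19.3697 -0.3046 11.0838]
wing angle deg -17.913785643658525 top centre [ 0.9706 -6.2963  8.8106] 26
```

```bash
cat >> plan.py <<'E'
C=np.array([.6548,-.0352])
c40,s40=np.cos(np.radians(40)),np.sin(np.radians(40))
X=np.array([*rx,0]);Y=np.array([*ry,0]);Z=np.array([0,0,1.])
A=c40*Z-s40*X; U=c40*X+s40*Z
K=np.array([*(C-.056*rx),.082])
def knobR(q):
    R0=np.stack([-U,-A,-Y],1); return Ro.from_rotvec(-q*A).as_matrix()@R0
def knobP(out,bias=0.0015,K=K): return K+A*(out-.016)+Y*bias
E
python3 - <<'E'
from plan import *
show(knobP(.06),knobR(.25))
E
```

```text
t 9.22 pos [0.6787 0.0635 0.2201] rpy [-1.5897  0.1449  1.3553] q [ 0.4491  0.3944 -0.0123  0.1329 -1.2415 -0.7111]
linear [-0.002   0.1058  0.0022] rot [-2.75 14.01 31.68] |l|,|r| 0.106 34.8 F [ 0.2  0.9 -0.6] M [ 0.59 -0.14  0.03] w 0.0874
```

Emit:
play_rows(
  increments=[
    {"linear": [0, 0.01, 0], "rotation": [-0.8, 4.0, 9.1], "claw": 0.3},
    {"linear": [0, 0.03, 0.001], "rotation": [-1.6, 8.0, 18.2], "claw": 0.4},
    {"linear": [-0.001, 0.06, 0.002], "rotation": [-2.4, 12, 27.2], "claw": 0.45},
    {"linear": [-0.002, 0.095, 0.0022], "rotation": [-2.75, 14, 31.7], "claw": 0.45},
    {"linear": [-0.002, 0.106, 0.0022], "rotation": [-2.75, 14, 31.7], "claw": 0.45},
  ],
)

```text
t: 9.85
eef_pos: [0.6738, 0.0468, 0.1112]
ee_rot: [-1.771, 0.678, 1.031]
force: [-0.5, -0.3, 0.6]
width: 0.0489
```

```bash
python3 - <<'E'
from plan import *
show(knobP(.0),knobR(.25))
for n in ["scene","top"]:
    im,d=eyes.grab_frame(n); np.savez(n+"4.npz",d=d,im=im)
    c=(proj(n,[.65,0,.08])[0]).astype(int); 
    a=im[max(c[1]-50,0):c[1]+50,max(c[0]-60,0):c[0]+60]; cv2.imwrite(f"pics/{n}4c.png",cv2.resize(a,None,fx=6,fy=6,interpolation=cv2.INTER_CUBIC))
E
python3 f2.py 4
```

```text
t 9.85 pos [0.6738 0.0468 0.1112] rpy [-1.7708  0.678   1.0312] q [ 0.5931  0.6749 -0.1158  0.4677 -1.3589 -1.2997]
linear [-0.0022  0.0565 -0.0018] rot [-0.11  0.26 -0.28] |l|,|r| 0.057 0.4 F [-0.5 -0.3  0.6] M [ 2.07 -0.37  0.01] w 0.0489
carrier [663.3188 -37.1939  -1.7969] 1.2843244335497126
knob pred [0.6671 0.0194 0.082 ]
top 39 median [0.6612 0.0178 0.0895] local med [ 7.8193 -4.6395  7.0533] min [-8.6759 -9.6064 -8.0021] max [19.5566  1.0594 10.8213]
wing angle deg -9.814554720857819 top centre [ 4.5111 -2.8826  9.0439] 22
  return _methods._mean(a, axis=axis, dtype=dtype,
  ret = um.true_divide(
Traceback (most recent call last):
  File "f2.py", line 23, in <module>
    print(n,len(P),"median",np.median(P,0),"local med",np.median(L,0),"min",np.percentile(L,3,0),"max",np.percentile(L,97,0))
                                                                            ~~~~~~~~~~~~~^^^^^^^
IndexError: index -1 is out of bounds for axis 0 with size 0
```

View pics/scene4c.png

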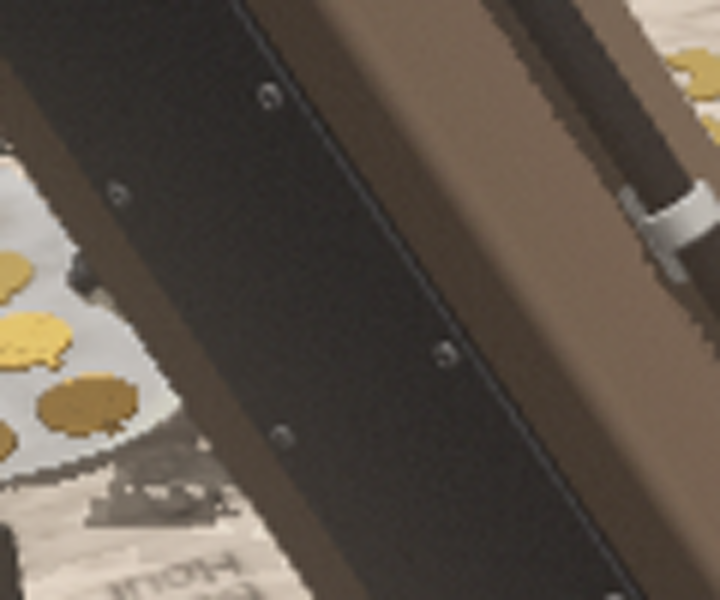

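Emit:
play_rows(
  increments=[
    {"linear": [-0.0015, 0.015, 0], "rotation": [0, 0, 0], "claw": 0.45},
    {"linear": [-0.002, 0.03, -0.001], "rotation": [0, 0, 0], "claw": 0.45},
    {"linear": [-0.0022, 0.045, -0.001], "rotation": [0, 0, 0], "claw": 0.45},
    {"linear": [-0.0022, 0.0565, -0.001], "rotation": [0, 0, 0], "claw": 0.45},
    {"linear": [-0.0022, 0.0565, -0.001], "rotation": [0, 0, 0], "claw": 0.45},
  ],
)

```text
t: 10.58
eef_pos: [0.6661, 0.008, 0.0721]
ee_rot: [-1.772, 0.674, 1.029]
force: [0.2, 0.4, -0.1]
width: 0.0481
```

Run:
```python
from plan import *
show(knobP(.0,.0005),knobR(.25))
n="top"
im,d=eyes.grab_frame(n); np.savez(n+"5.npz",d=d,im=im)
c=(proj(n,[.65,0,.08])[0]).astype(int); 
a=im[max(c[1]-50,0):c[1]+50,max(c[0]-60,0):c[0]+60]; cv2.imwrite(f"pics/{n}5c.png",cv2.resize(a,None,fx=6,fy=6,interpolation=cv2.INTER_CUBIC))
```

```text
t 10.57 pos [0.6661 0.008  0.0721] rpy [-1.7721  0.6741  1.0287] q [ 0.5502  0.6838 -0.2113  0.505  -1.25   -1.3264]
linear [0.002  0.0011 0.0015] rot [-0.13  0.1  -0.08] |l|,|r| 0.003 0.2 F [ 0.2  0.4 -0.1] M [ 2.09 -0.4   0.03] w 0.0481
```

View pics/top5c.png

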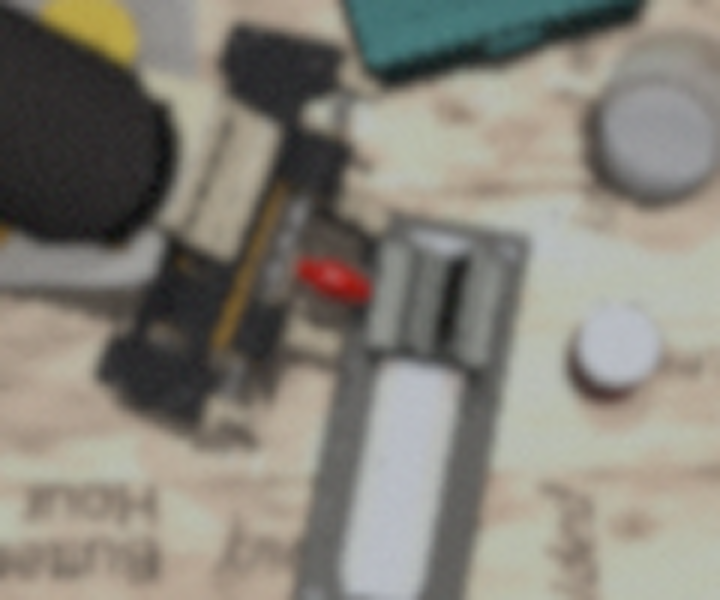

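The wing at (335,280) lies midway between the open fingers, so I'll close.

Emit:
play_rows(
  increments=[
    {"linear": [0.001, 0.001, 0.001], "rotation": [0, 0, 0], "claw": 0.6},
    {"linear": [0.001, 0.001, 0.001], "rotation": [0, 0, 0], "claw": 0.8},
    {"linear": [0.001, 0.001, 0.001], "rotation": [0, 0, 0], "claw": 0.95},
    {"linear": [0.001, 0.001, 0.001], "rotation": [0, 0, 0], "claw": 0.95},
  ],
  newtons=30,
)

```text
t: 11.12
eef_pos: [0.666, 0.0094, 0.0711]
ee_rot: [-1.773, 0.673, 1.029]
force: [-3.2, 3.9, 1.6]
width: 0.0135
```

Run:
```python
from plan import *
show(knobP(.0,.0005),knobR(.25))
```

```text
t 11.12 pos [0.666  0.0094 0.0711] rpy [-1.7729  0.6732  1.029 ] q [ 0.552   0.6845 -0.212   0.5049 -1.2481 -1.3284]
linear [0.0005 0.0012 0.0008] rot [-0.07  0.11 -0.03] |l|,|r| 0.002 0.1 F [-3.2  3.9  1.6] M [ 2.74  0.75 -0.99] w 0.0135
```

```bash
cat >> plan.py <<'E'
def rows(targets):
    s,p0,R0=T()
    for p,R in targets:
        print("lin",(R0.T@(np.asarray(p)-p0)).round(4),"rot",np.degrees(Ro.from_matrix(R0.T@R).as_rotvec()).round(1))
E
python3 - <<'E'
from plan import *
s,p0,R0=T()
f=lambda q: .002*np.clip((q-.4)/.6,0,1)
rows([(p0+np.array([0,0,f(q)]),knobR(q)) for q in [.38,.51,.64,.77,.9]])
E
```

```text
lin [0. 0. 0.] rot [-0.1  7.6 -0. ]
lin [-0.0002 -0.0003 -0.0001] rot [-0.1 15.  -0. ]
lin [-0.0005 -0.0006 -0.0001] rot [-0.1 22.5 -0. ]
lin [-0.0008 -0.0009 -0.0002] rot [-0.1 29.9 -0. ]
lin [-0.001  -0.0013 -0.0003] rot [-0.1 37.3 -0.1]
```

Emit:
play_rows(
  increments=[
    {"linear": [0, 0, -0.0005], "rotation": [0, 7.6, 0], "claw": 0.95},
    {"linear": [-0.0002, -0.0003, -0.0005], "rotation": [0, 15, 0], "claw": 0.95},
    {"linear": [-0.0005, -0.0006, -0.0006], "rotation": [0, 22.5, 0], "claw": 0.95},
    {"linear": [-0.0008, -0.0009, -0.0007], "rotation": [0, 30, 0], "claw": 0.95},
    {"linear": [-0.001, -0.0013, -0.0008], "rotation": [0, 37, 0], "claw": 0.95},
  ],
)

```text
t: 11.75
eef_pos: [0.6653, 0.0093, 0.0719]
ee_rot: [-2.15, 0.415, 0.325]
force: [-3.6, 2.7, -2.9]
width: 0.012
```

Run:
```python
from plan import *
show(knobP(.0,.0005)+[0,0,.002],knobR(.9))
s,p0,R0=T()
f=lambda q: .0003
rows([(p0+np.array([0,0,f(q)]),knobR(q)) for q in [1.,1.15,1.3,1.42,1.53]])
```

```text
t 11.75 pos [0.6653 0.0093 0.0719] rpy [-2.15    0.4148  0.3247] q [ 0.552   0.6837 -0.2108  0.5026 -1.2508 -1.976 ]
linear [0.0001 0.0001 0.    ] rot [-0.12  0.15 -0.16] |l|,|r| 0.0 0.2 F [-3.6  2.7 -2.9] M [ 3.52  0.5  -0.89] w 0.012
lin [-0.0001 -0.0002 -0.0002] rot [-0.1  5.9 -0.2]
lin [-0.0001 -0.0002 -0.0002] rot [-0.1 14.5 -0.2]
lin [-0.0001 -0.0002 -0.0002] rot [-0.1 23.1 -0.2]
lin [-0.0001 -0.0002 -0.0002] rot [-0.1 29.9 -0.2]
lin [-0.0001 -0.0002 -0.0002] rot [-0.1 36.2 -0.2]
```

Emit:
play_rows(
  increments=[
    {"linear": [0, -0.0002, 0], "rotation": [0, 7, 0], "claw": 0.95},
    {"linear": [0, -0.0002, 0], "rotation": [0, 14.5, 0], "claw": 0.95},
    {"linear": [0, -0.0002, 0], "rotation": [0, 22, 0], "claw": 0.95},
    {"linear": [0, -0.0002, 0], "rotation": [0, 29, 0], "claw": 0.95},
    {"linear": [0, -0.0002, 0], "rotation": [0, 35, 0], "claw": 0.95},
  ],
)

```text
t: 12.38
eef_pos: [0.665, 0.0098, 0.0724]
ee_rot: [-2.269, 0.041, -0.179]
force: [-2.7, 3.1, 1.4]
width: 0.0119
```

Run:
```python
from plan import *
show(knobP(.0,.0005)+[0,0,.002],knobR(1.53))
s,p0,R0=T()
print(A@(np.array(s["moment"])))
```

```text
t 12.38 pos [0.665  0.0098 0.0724] rpy [-2.2685  0.0409 -0.1789] q [ 0.5529  0.6832 -0.2105  0.5021 -1.2523 -2.5901]
linear [0.0004 0.0008 0.0001] rot [ 0.02  1.07 -0.2 ] |l|,|r| 0.001 1.1 F [-2.7  3.1  1.4] M [ 2.24  0.77 -0.68] w 0.0119
0.28034507328323477
```

Emit:
play_rows(
  increments=[
    {"linear": [0, 0, 0], "rotation": [0, 2, 0], "claw": 0.95},
    {"linear": [0, 0, 0], "rotation": [0, 2, 0], "claw": 0.95},
  ],
)

```text
t: 12.62
eef_pos: [0.6647, 0.0099, 0.0726]
ee_rot: [-2.27, 0.019, -0.205]
force: [-2.4, 1.5, 2.0]
width: 0.0119
```

Run:
```python
from plan import *
show(knobP(.0,.0005)+[0,0,.002],knobR(1.53))
s,p0,R0=T()
print(A@(np.array(s["moment"])))
```

```text
t 12.62 pos [0.6647 0.0099 0.0726] rpy [-2.2698  0.0192 -0.2051] q [ 0.5534  0.683  -0.2106  0.5018 -1.253  -2.6244]
linear [0.0008 0.001  0.0001] rot [ 0.05 -0.88 -0.21] |l|,|r| 0.001 0.9 F [-2.4  1.5  2. ] M [ 2.07  0.56 -0.56] w 0.0119
0.21031669711883666
```

Emit:
play_rows(
  increments=[
    {"linear": [0, 0, 0], "rotation": [0, 0, 0], "claw": 0.8},
    {"linear": [0, 0, 0], "rotation": [0, 0, 0], "claw": 0.68},
    {"linear": [0, -0.02, 0], "rotation": [0, 0, 0], "claw": 0.65},
    {"linear": [0, -0.06, 0], "rotation": [0, 0, 0], "claw": 0.6},
    {"linear": [0, -0.1, 0], "rotation": [0, 0, 0], "claw": 0.5},
  ],
)

```text
t: 13.25
eef_pos: [0.6794, 0.0729, 0.1499]
ee_rot: [-2.27, 0.02, -0.205]
force: [0.5, 0.5, 0.3]
width: 0.0403
```

```bash
python3 - <<'E'
from plan import *
show(knobP(.0,.0005)+[0,0,.002],knobR(1.53))
n="top"
im,d=eyes.grab_frame(n); np.savez(n+"6.npz",d=d,im=im)
c=(proj(n,[.65,0,.08])[0]).astype(int); 
a=im[max(c[1]-50,0):c[1]+50,max(c[0]-60,0):c[0]+60]; cv2.imwrite(f"pics/{n}6c.png",cv2.resize(a,None,fx=6,fy=6,interpolation=cv2.INTER_CUBIC))
E
python3 f2.py 6 2>/dev/null
```

```text
t 13.25 pos [0.6794 0.0729 0.1499] rpy [-2.27    0.0197 -0.2054] q [ 0.6182  0.6619 -0.0344  0.4439 -1.4497 -2.5738]
linear [0.0008 0.1018 0.0004] rot [ 0.06 -0.88 -0.24] |l|,|r| 0.102 0.9 F [0.5 0.5 0.3] M [ 2.09 -0.58  0.08] w 0.0403
carrier [662.5561 -35.7085  -1.7976] 1.4686975056049836
knob pred [0.6671 0.0194 0.082 ]
top 70 median [0.6612 0.0177 0.0905] local med [ 6.911  -5.0565  4.5177] min [  1.3529 -20.5124 -10.6746] max [11.8209 10.6774 13.4435]
wing angle deg -82.27995199967444 top centre [ 5.9823 -3.8972 10.087 ] 32
```

View pics/top6c.png

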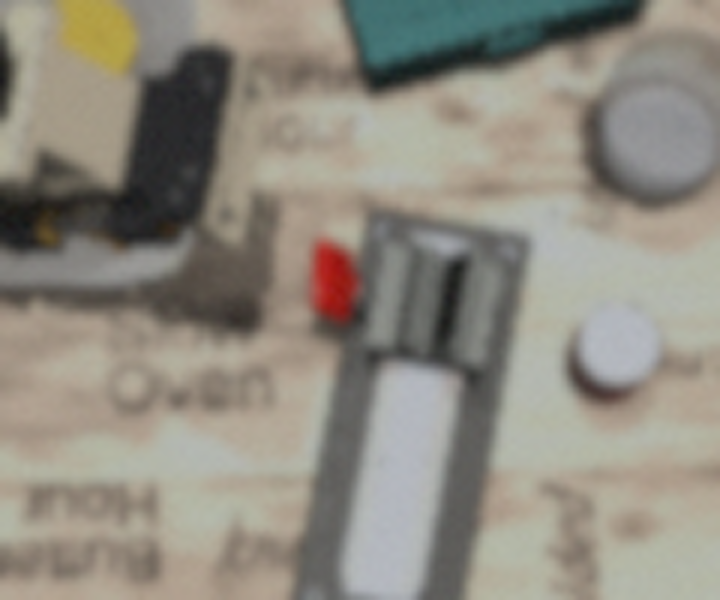

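The wing is now about 82° round (q≈1.43), so the clamp is tight. Next I'll measure whether the carrier is still at the stop.

```bash
cat > f3.py <<'E'
from plan import *
from fit import *
def model(dx,dy,zl):
    def zf(x,y,*a):
        # x,y in rail frame about home (mm)
        r=rail_z(x,y+156,0.)  # off=0 -> y from mouth ; base span differs
        r[(abs(x)<46)&(y+156>-18)&(y+156<218)]=np.maximum(r,13)[(abs(x)<46)&(y+156>-18)&(y+156<218)]
        c=car_z(x-dx,y-dy); return np.where(c>0,c+zl,r)
    return zf
for k in ['3','4','6']:
  P,u,v=pts('top',np.load(f'top{k}.npz')['d'])
  r=(P[:,:2]-(RC+ry*.056))@np.stack([rx,ry],1)*1e3; z=P[:,2]*1e3
  m=(r[:,0]>-30)&(r[:,0]<46)&(r[:,1]>-120)&(r[:,1]<75)
  r=r[m];z=z[m];best=None
  # joint: rail shift (sx,sy), carrier dx,dy,lift
  def cost(p):
      e=abs(z-model(p[2],p[3],p[4])(r[:,0]-p[0],r[:,1]-p[1])); return np.minimum(e,12).mean()
  rs=np.random.RandomState(1)
  for i in range(12):
      p0=np.array([0,0,0,0,19.])+rs.randn(5)*1.5
      q=minimize(cost,p0,method='Nelder-Mead',options=dict(initial_simplex=np.vstack([p0]+[p0+3*np.eye(5)[j] for j in range(5)]),maxiter=600))
      if best is None or q.fun<best.fun: best=q
  print(k,"rail shift",best.x[:2].round(2),"carrier dx,dy,z",best.x[2:].round(2),best.fun)
E
python3 f3.py
```

```text
3 rail shift [ 0.18 -0.18] carrier dx,dy,z [ 0.08  0.87 18.95] 2.337963313754061
4 rail shift [0.24 0.3 ] carrier dx,dy,z [ 0.07  0.7  19.3 ] 2.250358745983401
6 rail shift [0.28 0.27] carrier dx,dy,z [-0.76 -1.15 21.  ] 2.319667652029711
```

```bash
cat > f4.py <<'E'
from plan import *
a=np.load('top4.npz')['im'];c=np.load('top3.npz')['im'];b=np.load('top6.npz')['im']
g=lambda i:cv2.cvtColor(i,cv2.COLOR_BGR2GRAY).astype(np.float32)
uv=proj('top',[[.6546,-.035,.085]])[0];print(uv)
# shift per mm along ry
print("px per 2mm along ry",proj('top',np.array([[.6546,-.035,.08],[.6546+.002*ry[0],-.035+.002*ry[1],.08]])).ptp(0) if hasattr(np.ndarray,'ptp') else np.diff(proj('top',np.array([[.6546,-.035,.08],[.6546+.002*ry[0],-.035+.002*ry[1],.08]])),axis=0))
def ecc(i,j,box):
    x0,y0,x1,y1=box;A=g(i)[y0:y1,x0:x1];B=g(j)[y0:y1,x0:x1]
    W=np.eye(2,3,dtype=np.float32)
    try: r,W=cv2.findTransformECC(A,B,W,cv2.MOTION_TRANSLATION,(3,200,1e-6),None,3)
    except Exception as e: return e
    return W[:,2],r
u,v=uv.astype(int)
boxes=dict(carr=(u-8,v-9,u+12,v+9),rail=(u-25,v+14,u+20,v+60))
for nm,bx in boxes.items():
    print(nm,"3-4",ecc(c,a,bx),"4-6",ecc(a,b,bx),"3-6",ecc(c,b,bx))
o=np.hstack([cv2.resize(i[v-25:v+25,u-25:u+25],None,fx=7.5,fy=7.5,interpolation=cv2.INTER_NEAREST) for i in (c,b)]);cv2.imwrite('pics/cmp.png',o)
E
python3 f4.py
```

```text
[264.1388 152.5757]Traceback (most recent call last):
  File "f4.py", line 6, in <module>
    print("px per 2mm along ry",proj('top',np.array([[.6546,-.035,.08],[.6546+.002*ry[0],-.035+.002*ry[1],.08]])).ptp(0) if hasattr(np.ndarray,'ptp') else np.diff(proj('top',np.array([[.6546,-.035,.08],[.6546+.002*ry[0],-.035+.002*ry[1],.08]])),axis=0))
                                ^^^^^^^^^^^^^^^^^^^^^^^^^^^^^^^^^^^^^^^^^^^^^^^^^^^^^^^^^^^^^^^^^^^^^^^^^^^^^^^^^^^^^
AttributeError: `ptp` was removed from the ndarray class in NumPy 2.0. Use np.ptp(arr, ...) instead.
```

```bash
sed -i 's/^print("px per.*$/print(np.diff(proj("top",np.array([[.6546,-.035,.08],[.6546+.002*ry[0],-.035+.002*ry[1],.08]])),axis=0), np.diff(proj("top",np.array([[.6546,-.035,.08],[.6546,-.035,.082]])),axis=0))/' f4.py; python3 f4.py
```

```text
[264.1388 152.5757]
[[ 0.1206 -0.6181]] [[ 0.0254 -0.1458]]
carr 3-4 (array([-0.0223,  0.0332], dtype=float32), 0.9992896786924362) 4-6 (array([-0.2204,  0.1605], dtype=float32), 0.9610882023837494) 3-6 (array([-0.2072,  0.2077], dtype=float32), 0.9481734655713053)
rail 3-4 (array([0.1384, 0.0321], dtype=float32), 0.9810194997518418) 4-6 (array([-0.0271,  0.0187], dtype=float32), 0.9983732610676306) 3-6 (array([0.0953, 0.052 ], dtype=float32), 0.9855721796885104)
```

View pics/cmp.png

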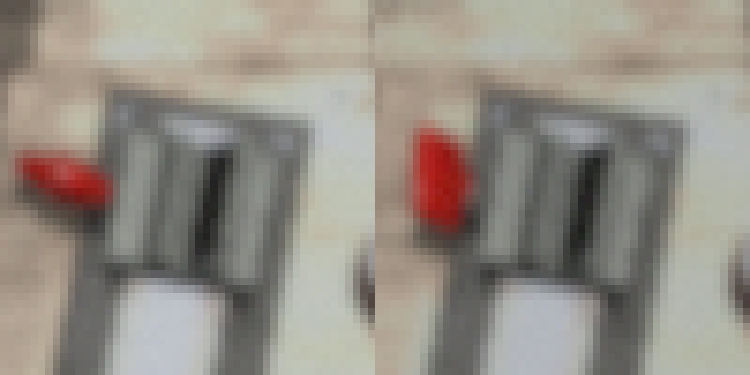

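Run:
```python
from plan import *
from scipy.spatial.transform import Slerp
s,p0,R0=T()
Rt=down(RY+np.pi); pt=np.array([.6548,-.0345,.16])
sl=Slerp([0,1],Ro.from_matrix([R0,Rt]))
print(np.degrees(Ro.from_matrix(R0.T@Rt).as_rotvec()))
rows([(p0+(pt-p0)*f+[0,0,.06*np.sin(np.pi*min(f,1))],sl(f).as_matrix()) for f in np.linspace(0,1,12)[1:6]])
```

```text
[ 30.8198 -84.6355 -31.3594]
lin [-0.0007 -0.0067 -0.0191] rot [ 2.8 -7.7 -2.9]
lin [-0.0013 -0.0123 -0.0374] rot [  5.6 -15.4  -5.7]
lin [-0.0019 -0.016  -0.054 ] rot [  8.4 -23.1  -8.6]
lin [-0.0025 -0.0168 -0.0682] rot [ 11.2 -30.8 -11.4]
lin [-0.003  -0.0142 -0.0796] rot [ 14.  -38.5 -14.3]
```

Emit:
play_rows(
  increments=[
    {"linear": [-0.0007, -0.0067, -0.019], "rotation": [3, -8.5, -3], "claw": 0.2},
    {"linear": [-0.0013, -0.0123, -0.0374], "rotation": [6, -17, -6], "claw": 0},
    {"linear": [-0.0019, -0.016, -0.054], "rotation": [9, -25, -9], "claw": 0},
    {"linear": [-0.0025, -0.0168, -0.068], "rotation": [12, -33.5, -12], "claw": 0},
    {"linear": [-0.003, -0.0142, -0.08], "rotation": [15.5, -42, -15.5], "claw": 0},
  ],
)

```text
t: 13.92
eef_pos: [0.6697, 0.0257, 0.2173]
ee_rot: [-1.913, 0.148, 0.575]
force: [0.2, -0.1, 0.1]
width: 0.0856
```

Run:
```python
from plan import *
show([.6548,-.0345,.16],down(RY+np.pi))
```

```text
t 13.93 pos [0.6697 0.0257 0.2173] rpy [-1.9132  0.1483  0.5747] q [ 0.5151  0.3608 -0.2156  0.3856 -1.1505 -1.6722]
linear [-0.0362  0.0739 -0.0187] rot [ 15.31 -42.37 -15.54] |l|,|r| 0.084 47.7 F [ 0.2 -0.1  0.1] M [1.16 0.2  0.01] w 0.0856
```

Emit:
play_rows(
  increments=[
    {"linear": [-0.007, 0.015, -0.004], "rotation": [3, -8.5, -3], "claw": 0},
    {"linear": [-0.014, 0.03, -0.0075], "rotation": [6, -17, -6], "claw": 0},
    {"linear": [-0.021, 0.044, -0.011], "rotation": [9, -25.5, -9.3], "claw": 0},
    {"linear": [-0.029, 0.06, -0.015], "rotation": [12.3, -34, -12.5], "claw": 0},
    {"linear": [-0.0362, 0.074, -0.0187], "rotation": [15.3, -42.4, -15.5], "claw": 0},
  ],
)

```text
t: 14.55
eef_pos: [0.6547, -0.0351, 0.16]
ee_rot: [-1.57, -0.002, 1.354]
force: [0.7, -0.2, -0.7]
width: 0.0877
```

Run:
```python
from plan import *
show([.6548,-.0345,.047],down(RY+np.pi))
```

```text
t 14.55 pos [ 0.6547 -0.0351  0.16  ] rpy [-1.5703 -0.0019  1.3541] q [ 0.2422  0.3733 -0.1224 -0.0022 -1.0747 -0.4579]
linear [ 0.0004  0.113  -0.0001] rot [-0.03  0.31  0.11] |l|,|r| 0.113 0.3 F [ 0.7 -0.2 -0.7] M [-0.09  0.02  0.02] w 0.0877
```

Emit:
play_rows(
  increments=[
    {"linear": [0, 0.04, 0], "rotation": [0, 0.2, 0], "claw": 0},
    {"linear": [0, 0.08, 0], "rotation": [0, 0.2, 0], "claw": 0},
    {"linear": [0, 0.11, 0], "rotation": [0, 0.2, 0], "claw": 0},
    {"linear": [0, 0.113, 0], "rotation": [0, 0.2, 0], "claw": 0.2},
    {"linear": [0, 0.113, 0], "rotation": [0, 0.2, 0], "claw": 0.2},
  ],
)

```text
t: 15.18
eef_pos: [0.6553, -0.035, 0.0479]
ee_rot: [-1.571, -0.002, 1.351]
force: [0.2, 0.3, 1.2]
width: 0.0732
```

Emit:
play_rows(
  increments=[
    {"linear": [0, 0, -0.002], "rotation": [0, 0, 0], "claw": 0.2},
    {"linear": [0, 0, -0.004], "rotation": [0, 0, 0], "claw": 0.2},
    {"linear": [0, 0, -0.006], "rotation": [0, 0, 0], "claw": 0.2},
  ],
)

```text
t: 15.55
eef_pos: [0.6609, -0.0361, 0.0486]
ee_rot: [-1.571, -0.002, 1.351]
force: [-5.5, 3.1, 4.7]
width: 0.07
```

Run:
```python
from plan import *
show([.6615,-.0364,.047],down(RY+np.pi))
```

```text
t 15.55 pos [ 0.6609 -0.0361  0.0486] rpy [-1.5709 -0.0021  1.3507] q [ 0.2383  0.4891 -0.2229 -0.0025 -0.8578 -0.4567]
linear [-0.0001  0.0016 -0.0006] rot [0.01 0.12 0.12] |l|,|r| 0.002 0.2 F [-5.5  3.1  4.7] M [ 0.87  2.14 -0.07] w 0.07
```

Emit:
play_rows(
  increments=[
    {"linear": [0, 0.002, -0.001], "rotation": [0, 0, 0], "claw": 0.2},
    {"linear": [0, 0.002, -0.002], "rotation": [0, 0, 0], "claw": 0.2},
    {"linear": [0, 0.002, -0.003], "rotation": [0, 0, 0], "claw": 0.2},
  ],
)

```text
t: 15.92
eef_pos: [0.6608, -0.0365, 0.0462]
ee_rot: [-1.565, -0.001, 1.35]
force: [-11.7, 4.7, 9.7]
width: 0.0702
```

Run:
```python
from plan import *
show([.6615,-.0364,.047],down(RY+np.pi))
```

```text
t 15.93 pos [ 0.6608 -0.0365  0.0462] rpy [-1.5655 -0.0011  1.35  ] q [ 0.2368  0.4944 -0.2192 -0.0044 -0.8615 -0.4547]
linear [ 0.0003 -0.0008 -0.0007] rot [-0.31  0.08  0.06] |l|,|r| 0.001 0.3 F [-11.7   4.7   9.7] M [ 1.99  4.73 -0.1 ] w 0.0702
```

Emit:
play_rows(
  increments=[
    {"linear": [0, -0.0005, -0.002], "rotation": [0, 0, 0], "claw": 0.2},
    {"linear": [0, -0.001, -0.004], "rotation": [0, 0, 0], "claw": 0.2},
    {"linear": [0, -0.001, -0.0055], "rotation": [0, 0, 0], "claw": 0.2},
  ],
)

```text
t: 16.3
eef_pos: [0.6609, -0.0368, 0.0459]
ee_rot: [-1.556, 0.0, 1.349]
force: [-17.9, 9.8, 10.7]
width: 0.0701
```

Run:
```python
from plan import *
show([.6615,-.0364,.047],down(RY+np.pi))
```

```text
t 16.3 pos [ 0.6609 -0.0368  0.0459] rpy [-1.5559  0.0001  1.3487] q [ 0.2344  0.4998 -0.2086 -0.0085 -0.8759 -0.4511]
linear [ 0.0005 -0.0011 -0.0005] rot [-0.86  0.01 -0.  ] |l|,|r| 0.001 0.9 F [-17.9   9.8  10.7] M [ 3.66  6.82 -0.15] w 0.0701
```

The clamp is tight: a 20 N push doesn't move the carrier. By touch, its position agrees with the earlier home position to about 0.5 mm. I'll retreat and measure the phone.

Emit:
play_rows(
  increments=[
    {"linear": [0, -0.001, 0.007], "rotation": [0.8, 0, 0], "claw": 0},
    {"linear": [0, -0.03, 0.007], "rotation": [0.8, 0, 0], "claw": 0},
    {"linear": [0, -0.08, 0.007], "rotation": [0.8, 0, 0], "claw": 0},
    {"linear": [0.02, -0.14, 0.007], "rotation": [0.8, 0, 0], "claw": 0},
  ],
)

```text
t: 16.8
eef_pos: [0.66, -0.0174, 0.1861]
ee_rot: [-1.541, 0.001, 1.347]
force: [1.1, -1.0, -0.1]
width: 0.0874
```

```bash
cat > f5.py <<'E'
from plan import *
from scipy.optimize import minimize
mk=np.load('masks0.npz')
for n in ['scene','top']:
    z=np.load(n+'0.npz');im=z['im'].astype(int);d=z['d']
    P,u,v=pts(n,d)
    b=im[v,u]; 
    dark=(b.max(1)<75)&(np.hypot(P[:,0]-.53,P[:,1]-.315)<.1)&(P[:,2]>.035)&(P[:,2]<.1)
    Q=P[dark]; 
    # fit screen plane w/ fixed 25deg lean: params yaw,d (robust)
    def pl(p):
        N=np.array([-np.cos(p[0])*np.cos(np.radians(25)),-np.sin(p[0])*np.cos(np.radians(25)),np.sin(np.radians(25))]); return (Q-Q.mean(0))@N-p[1]
    best=min((minimize(lambda p:np.minimum(abs(pl(p)),.004).mean()*1e3,[y0,o],method='Nelder-Mead') for y0 in (-.3,-.2,-.1,0) for o in (-.003,0,.003)),key=lambda r:r.fun)
    p=best.x; yaw=p[0]
    dx=np.array([np.cos(yaw),np.sin(yaw),0]);dy=np.array([-np.sin(yaw),np.cos(yaw),0])
    N=-np.cos(np.radians(25))*dx+np.sin(np.radians(25))*Z; S=np.sin(np.radians(25))*dx+np.cos(np.radians(25))*Z
    inl=abs(pl(p))<.005; I=Q[inl]
    a=I@dy; s=I@S
    off=Q.mean(0)@N+p[1]
    print(n,len(Q),inl.sum(),"yaw",yaw,"along min/max",np.percentile(a,[0.5,2,98,99.5]),"slope",np.percentile(s,[.5,2,98,99.5]),"plane off",off,best.fun)
    # screen bottom edge on slot floor z=.024 -> phone centre: screen-plane point
    top=np.percentile(s,98.5); ac=(np.percentile(a,1)+np.percentile(a,99))/2
    # phone centre = on plane minus 4mm N, slope s such that bottom edge mid sits on floor: edge s0
    c=dy*ac+N*(off-.004)+S*(top-.034); print(" centre",c)
    # base
    w=(P[:,2]>.004)&(P[:,2]<.03)&(np.hypot(P[:,0]-.53,P[:,1]-.315)<.11)&(b.min(1)>100)
    B=P[w]; print(" base along",np.percentile(B@dy,[2,98]),"x",np.percentile(B@dx,[2,98]))
E
python3 f5.py
python3 - <<'E'
import cv2,numpy as np
a=cv2.imread('pics/scene0.png')[205:265,105:185];b=cv2.imread('pics/top0.png')[175:225,120:185]
a=cv2.resize(a,(480,360),interpolation=cv2.INTER_CUBIC);b=cv2.resize(b,(312,240),interpolation=cv2.INTER_CUBIC)
o=np.zeros((360,792,3),np.uint8);o[:,:480]=a;o[:240,480:]=b;cv2.imwrite('pics/ph.png',o)
E
```

```text
scene 1020 984 yaw -0.21441272735595662 along min/max [0.3517 0.3538 0.4914 0.4937] slope [0.2169 0.2179 0.2737 0.2746] plane off -0.38205969000496415 1.7170906325616422
 centre [0.5308 0.3169 0.0542]
 base along [0.3834 0.4856] x [0.3967 0.4334]
top 475 473 yaw -0.21693539881707247 along min/max [0.3499 0.3516 0.4913 0.4935] slope [0.2174 0.218  0.2768 0.2776] plane off -0.3829340497554199 0.9477075472836559
 centre [0.5335 0.314  0.0567]
 base along [0.3499 0.5   ] x [0.3821 0.5384]
```

View pics/ph.png

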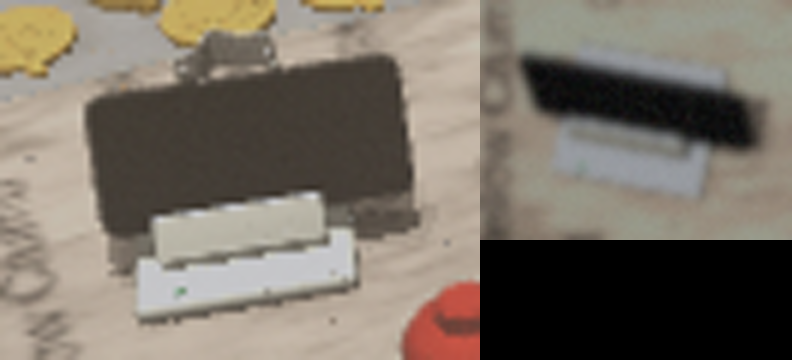

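```bash
cat >> plan.py <<'E'
PC=np.array([.532,.3155,.0548]);PY=-.2155
c25,s25=np.cos(np.radians(25)),np.sin(np.radians(25))
pdx=np.array([np.cos(PY),np.sin(PY),0]);pdy=np.array([-np.sin(PY),np.cos(PY),0])
pS=s25*pdx+c25*Z; pN=-c25*pdx+s25*Z
PR=np.stack([pdy,-pS,pN],1)
# carrier slot: back direction X(rx), along Y
cS=s25*X+c25*Z; cN=-c25*X+s25*Z
CR=np.stack([Y,-cS,cN],1)
E
python3 - <<'E'
from plan import *
print(PC+.007*pS)
show(PC+pS*.107,PR)
E
```

```text
[0.5349 0.3149 0.0611]
t 16.8 pos [ 0.66   -0.0174  0.1861] rpy [-1.5406  0.0009  1.3472] q [ 0.2605  0.3787 -0.0468 -0.0143 -1.1726 -0.4784]
linear [0.2966 0.0386 0.1523] rot [23.27 -0.47  0.05] |l|,|r| 0.336 23.3 F [ 1.1 -1.  -0.1] M [ 0.13 -0.26  0.04] w 0.0874
```

Emit:
play_rows(
  increments=[
    {"linear": [0.045, 0.0, 0.023], "rotation": [4, 0, 0], "claw": 0.2},
    {"linear": [0.1, 0.002, 0.051], "rotation": [8, 0, 0], "claw": 0.4},
    {"linear": [0.155, 0.008, 0.08], "rotation": [13, -0.2, 0], "claw": 0.5},
    {"linear": [0.21, 0.018, 0.108], "rotation": [18, -0.3, 0], "claw": 0.58},
    {"linear": [0.26, 0.03, 0.135], "rotation": [23, -0.5, 0], "claw": 0.58},
  ],
)

```text
t: 17.42
eef_pos: [0.5852, 0.2685, 0.1602]
ee_rot: [-1.138, -0.002, 1.356]
force: [1.4, -1.1, 0.4]
width: 0.043
```

Run:
```python
from plan import *
show(PC+pS*.06,PR)
```

```text
t 17.43 pos [0.5852 0.2685 0.1602] rpy [-1.138  -0.002   1.3562] q [ 0.5451  0.5827  0.2649 -0.2944 -1.5748 -0.7123]
linear [0.0345 0.0617 0.0118] rot [0.2  0.1  0.08] |l|,|r| 0.072 0.2 F [ 1.4 -1.1  0.4] M [-0.27 -1.4  -0.  ] w 0.043
```

Emit:
play_rows(
  increments=[
    {"linear": [0.02, 0.02, 0.006], "rotation": [0.2, 0.1, 0], "claw": 0.58},
    {"linear": [0.0345, 0.045, 0.0118], "rotation": [0.2, 0.1, 0], "claw": 0.58},
    {"linear": [0.0345, 0.0617, 0.0118], "rotation": [0.2, 0.1, 0], "claw": 0.58},
    {"linear": [0.0345, 0.0617, 0.0118], "rotation": [0.2, 0.1, 0], "claw": 0.58},
  ],
)

```text
t: 17.92
eef_pos: [0.556, 0.3091, 0.1083]
ee_rot: [-1.134, 0.0, 1.355]
force: [-0.8, -0.4, -0.0]
width: 0.0368
```

Run:
```python
from plan import *
show(PC+pS*.007,PR)
for n in ["scene","top"]:
    im,d=eyes.grab_frame(n); np.savez(n+"7.npz",d=d,im=im)
    c=(proj(n,[.54,.31,.08])[0]).astype(int); 
    a=im[max(c[1]-45,0):c[1]+45,max(c[0]-60,0):c[0]+60]; cv2.imwrite(f"pics/{n}7c.png",cv2.resize(a,None,fx=6,fy=6,interpolation=cv2.INTER_CUBIC))
```

```text
t 17.93 pos [0.556  0.3091 0.1083] rpy [-1.1335  0.0003  1.3548] q [ 0.6092  0.6048  0.1872 -0.318  -1.4659 -0.7415]
linear [ 0.0011  0.052  -0.0002] rot [-0.05 -0.03 -0.  ] |l|,|r| 0.052 0.1 F [-0.8 -0.4 -0. ] M [-0.31 -1.34  0.04] w 0.0368
```

View pics/scene7c.png

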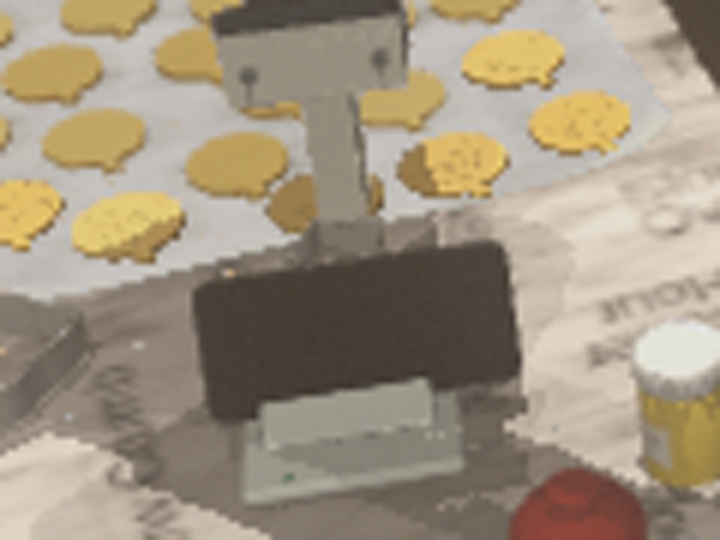

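View pics/top7c.png

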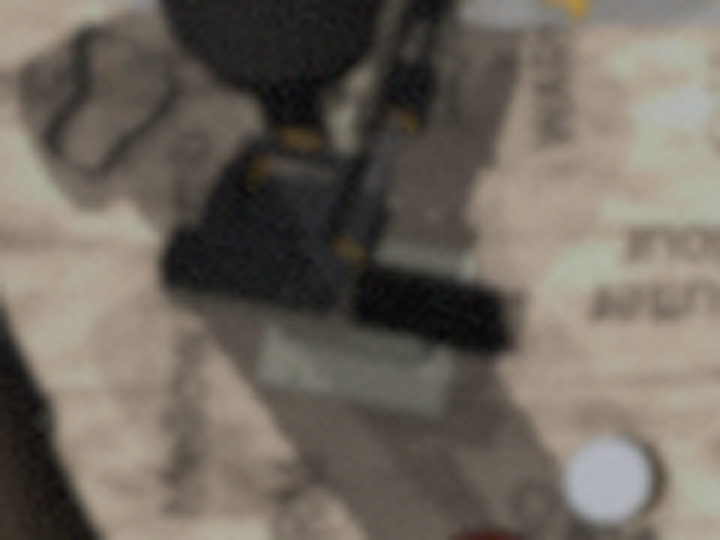

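The finger at (345,200) in the scene crop is centred over the phone, which spans 195–520. I'll go down and grip.

Emit:
play_rows(
  increments=[
    {"linear": [0.001, 0.015, 0], "rotation": [0, 0, 0], "claw": 0.58},
    {"linear": [0.001, 0.032, 0], "rotation": [0, 0, 0], "claw": 0.58},
    {"linear": [0.001, 0.046, 0], "rotation": [0, 0, 0], "claw": 0.58},
    {"linear": [0.001, 0.052, 0], "rotation": [0, 0, 0], "claw": 0.58},
    {"linear": [0.001, 0.052, 0], "rotation": [0, 0, 0], "claw": 0.58},
  ],
)

```text
t: 18.65
eef_pos: [0.536, 0.3149, 0.0623]
ee_rot: [-1.135, -0.001, 1.354]
force: [0.1, -0.1, 1.4]
width: 0.037
```

Emit:
play_rows(
  increments=[
    {"linear": [0, 0, 0], "rotation": [0, 0, 0], "claw": 0.75},
    {"linear": [0, 0, 0], "rotation": [0, 0, 0], "claw": 0.9},
    {"linear": [0, 0, 0], "rotation": [0, 0, 0], "claw": 0.98},
    {"linear": [0, 0, 0], "rotation": [0, 0, 0], "claw": 0.98},
  ],
  newtons=15,
)

```text
t: 19.15
eef_pos: [0.5363, 0.315, 0.0625]
ee_rot: [-1.136, -0.001, 1.354]
force: [-0.2, 0.1, 1.1]
width: 0.0075
```

Run:
```python
from plan import *
show(PC+pS*.09,PR)
```

```text
t 19.15 pos [0.5363 0.315  0.0625] rpy [-1.1357 -0.0011  1.3544] q [ 0.6306  0.6229  0.1086 -0.3292 -1.3656 -0.7286]
linear [-0.0003 -0.0812  0.0005] rot [ 0.07 -0.02  0.08] |l|,|r| 0.081 0.1 F [-0.2  0.1  1.1] M [-0.25 -1.3  -0.04] w 0.0075
```

Gripped, 7.5 mm opening. I'll lift up the slope, then work out the transfer.

Emit:
play_rows(
  increments=[
    {"linear": [0, -0.012, 0], "rotation": [0, 0, 0], "claw": 0.98},
    {"linear": [0, -0.035, 0], "rotation": [0, 0, 0], "claw": 0.98},
    {"linear": [0, -0.065, 0], "rotation": [0, 0, 0], "claw": 0.98},
    {"linear": [0, -0.1, 0], "rotation": [0, 0, 0], "claw": 0.98},
    {"linear": [0, -0.13, 0], "rotation": [0, 0, 0], "claw": 0.98},
  ],
  newtons=20,
)

```text
t: 19.77
eef_pos: [0.5907, 0.3028, 0.1823]
ee_rot: [-1.137, -0.001, 1.354]
force: [0.8, 1.2, -2.0]
width: 0.0078
```

```bash
cat >> plan.py <<'E'
CF=RC+ry*.056+rx*(-.0005)+ry*(-.0005)
SEAT=np.array([*(CF-.004*rx),.074])
E
cat > tr.py <<'E'
from plan import *
import sys
f0,f1,n=float(sys.argv[1]),float(sys.argv[2]),5
s,p0,R0=T()
pa=PC+pS*.14; pt=SEAT+cS*(.0426+.07)
tr=[]
for f in np.linspace(f0,f1,n+1)[1:]:
    R=Ro.from_euler('z',f*(RY-PY)).as_matrix()@PR
    p=pa+(pt-pa)*f+np.array([0,0,.02*np.sin(np.pi*f)]); tr.append((p,R))
show(*tr[-1]); rows(tr)
E
python3 tr.py 0 .5
```

```text
t 19.77 pos [0.5907 0.3028 0.1823] rpy [-1.1367 -0.0015  1.3542] q [ 0.5779  0.5942  0.3412 -0.3063 -1.6281 -0.7636]
linear [-0.1797 -0.0433 -0.0534] rot [  0.09  40.96 -18.95] |l|,|r| 0.192 45.1 F [ 0.8  1.2 -2. ] M [-0.33 -1.69 -0.06] w 0.0078
lin [-0.036  -0.0099 -0.0093] rot [ 0.1  8.2 -3.7]
lin [-0.0719 -0.0202 -0.0194] rot [ 0.1 16.4 -7.5]
lin [-0.1078 -0.0294 -0.03  ] rot [  0.1  24.6 -11.3]
lin [-0.1437 -0.0372 -0.0413] rot [  0.1  32.8 -15.1]
lin [-0.1797 -0.0433 -0.0534] rot [  0.1  41.  -19. ]
```

Emit:
play_rows(
  increments=[
    {"linear": [-0.036, -0.01, -0.0093], "rotation": [0, 8.2, -3.7], "claw": 0.98},
    {"linear": [-0.072, -0.02, -0.0194], "rotation": [0, 16.4, -7.5], "claw": 0.98},
    {"linear": [-0.108, -0.0294, -0.03], "rotation": [0, 24.6, -11.3], "claw": 0.98},
    {"linear": [-0.1437, -0.0372, -0.0413], "rotation": [0, 32.8, -15.1], "claw": 0.98},
    {"linear": [-0.18, -0.0433, -0.0534], "rotation": [0, 41, -19], "claw": 0.98},
  ],
)

```text
t: 20.4
eef_pos: [0.6175, 0.1109, 0.1996]
ee_rot: [-1.136, -0.002, 0.56]
force: [0.7, -0.5, -1.8]
width: 0.0075
```

```bash
python3 tr.py .5 1
```

```text
t 20.4 pos [0.6175 0.1109 0.1996] rpy [-1.1362 -0.0015  0.5601] q [ 0.2185  0.4378  0.1594 -0.4114 -1.4557 -1.1471]
linear [-0.077  -0.0517 -0.1672] rot [  0.06  40.67 -18.83] |l|,|r| 0.191 44.8 F [ 0.7 -0.5 -1.8] M [-1.5  -0.98  0.03] w 0.0075
lin [-0.0148 -0.0119 -0.031 ] rot [ 0.1  7.9 -3.6]
lin [-0.0303 -0.0236 -0.0642] rot [ 0.1 16.1 -7.4]
lin [-0.0459 -0.0338 -0.0981] rot [  0.1  24.3 -11.2]
lin [-0.0615 -0.0431 -0.1325] rot [  0.1  32.5 -15. ]
lin [-0.077  -0.0517 -0.1672] rot [  0.1  40.7 -18.8]
```

Emit:
play_rows(
  increments=[
    {"linear": [-0.0148, -0.012, -0.031], "rotation": [0, 7.9, -3.6], "claw": 0.98},
    {"linear": [-0.0303, -0.0236, -0.0642], "rotation": [0, 16.1, -7.4], "claw": 0.98},
    {"linear": [-0.046, -0.0338, -0.098], "rotation": [0, 24.3, -11.2], "claw": 0.98},
    {"linear": [-0.0615, -0.0431, -0.1325], "rotation": [0, 32.5, -15], "claw": 0.98},
    {"linear": [-0.077, -0.0517, -0.1672], "rotation": [0, 40.7, -18.8], "claw": 0.98},
  ],
)

```text
t: 21.02
eef_pos: [0.6445, -0.0788, 0.1766]
ee_rot: [-1.136, -0.0, -0.228]
force: [0.6, 0.5, -2.0]
width: 0.0076
```

Run:
```python
from plan import *
show(SEAT+cS*(.0426+.05),CR)
for n in ["scene","top"]:
    im,d=eyes.grab_frame(n); np.savez(n+"8.npz",d=d,im=im)
    c=(proj(n,[.65,-.03,.11])[0]).astype(int); 
    a=im[max(c[1]-45,0):c[1]+45,max(c[0]-60,0):c[0]+60]; cv2.imwrite(f"pics/{n}8c.png",cv2.resize(a,None,fx=6,fy=6,interpolation=cv2.INTER_CUBIC))
```

```text
t 21.02 pos [ 0.6445 -0.0788  0.1766] rpy [-1.1358 -0.     -0.2278] q [-0.1009  0.3784  0.0314 -0.4643 -1.204  -1.5328]
linear [-0.0006  0.0212  0.0014] rot [ 0.08 -0.29  0.14] |l|,|r| 0.021 0.3 F [ 0.6  0.5 -2. ] M [-1.79  0.34 -0.06] w 0.0076
```

View pics/scene8c.png

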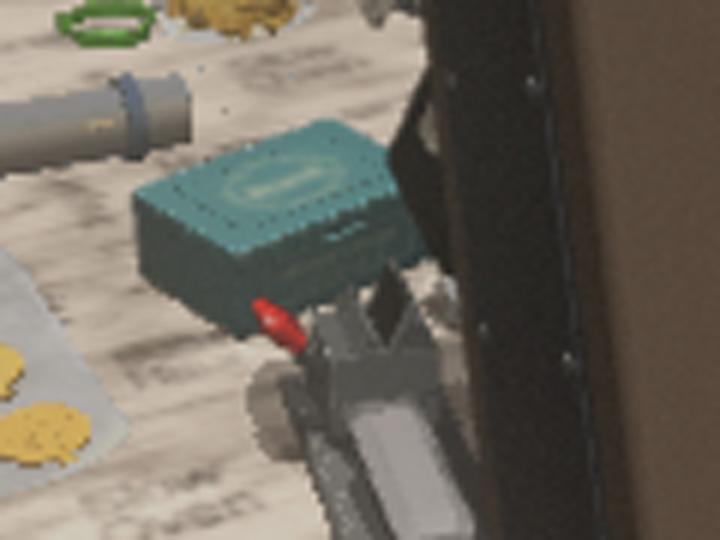

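View pics/top8c.png

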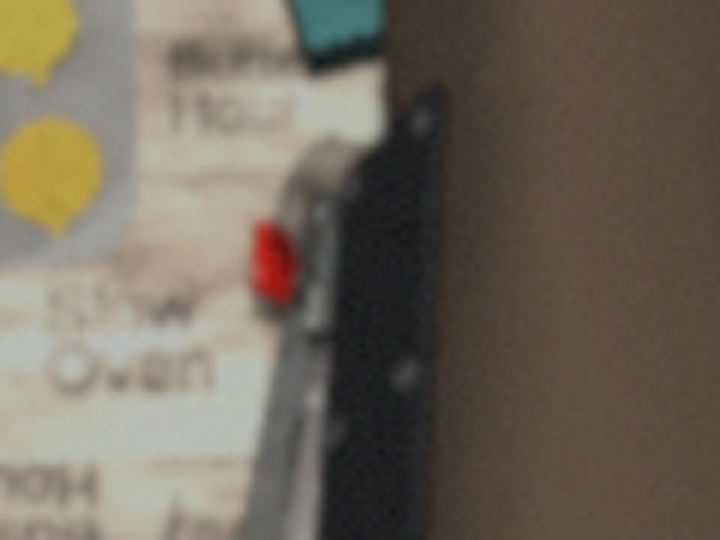

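Run:
```python
from plan import *
from scipy.optimize import minimize
s,p0,R0=T()
z=np.load('top8.npz');P,u,v=pts('top',z['d']);b=z['im'].astype(int)[v,u]
L=(P-p0)@np.stack([Y,cS,cN],1)*1e3
m=(abs(L[:,2])<12)&(abs(L[:,0])<85)&(L[:,1]<30)&(L[:,1]>-50)
I=L[m];print(len(I),"N med",np.median(I[:,2]),"N 10/90",np.percentile(I[:,2],[10,90]),"along",np.percentile(I[:,0],[1,99]),"slope",np.percentile(I[:,1],[1,99]))
# slope of N vs along, slope
A_=np.c_[I[:,0],I[:,1],np.ones(len(I))];k=np.abs(I[:,2]-np.median(I[:,2]))<5
print(np.linalg.lstsq(A_[k],I[k,2],rcond=None)[0], k.sum())
print("TCP rel seat along,slope,N",((p0-SEAT)@np.stack([Y,cS,cN],1)*1e3).round(2))
```

```text
return _methods._mean(a, axis=axis, dtype=dtype,
  ret = ret.dtype.type(ret / rcount)
Traceback (most recent call last):
IndexError: index -1 is out of bounds for axis 0 with size 0
```

Run:
```python
from plan import *
s,p0,R0=T()
c=p0-R0[:,1]*-1*0 + R0[:,1]*.0086   # phone centre (tool y = -S)
z=np.load('scene8.npz');im=z['im'].copy();d=z['d']
cor=[c+sx*.074*R0[:,0]+sy*.034*R0[:,1]+sz*.004*R0[:,2] for sz in(1,-1) for sx,sy in((-1,-1),(1,-1),(1,1),(-1,1))]
p=proj('scene',np.array(cor));print(p.round(1))
cs=[SEAT+a*Y+e*cN+t*cS for a in(-.028,.028) for e,t in((.0055,0),(.0055,.012),(-.0055,0),(-.0055,.034))]
q=proj('scene',np.array(cs));print(q.round(1))
f=6;x0,y0=190,110
a=cv2.resize(im[y0:y0+95,x0:x0+120],None,fx=f,fy=f,interpolation=cv2.INTER_CUBIC)
for i,(u,v) in enumerate(p): cv2.circle(a,(int((u-x0+.5)*f),int((v-y0+.5)*f)),3,(0,255,255) if i<4 else (0,128,255),-1)
for u,v in q: cv2.circle(a,(int((u-x0+.5)*f),int((v-y0+.5)*f)),3,(255,0,255),-1)
cv2.imwrite('pics/ov8.png',a)
```

```text
[[260.1 150.2]
 [249.1 131. ]
 [241.2 148.2]
 [251.2 168.6]
 [262.3 150.9]
 [251.1 131.7]
 [243.2 148.9]
 [253.4 169.3]]
[[237.9 179.7]
 [239.3 176.7]
 [240.8 180.5]
 [244.9 172. ]
 [234.4 171.6]
 [235.8 168.6]
 [237.2 172.4]
 [241.1 164.1]]
```

View pics/ov8.png

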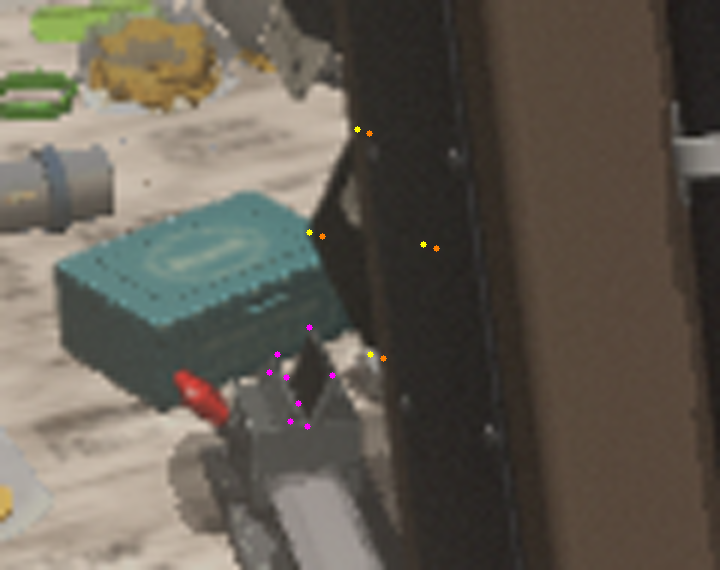

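Emit:
play_rows(
  increments=[
    {"linear": [0, 0.01, 0.001], "rotation": [0, -0.3, 0.1], "claw": 0.98},
    {"linear": [-0.0006, 0.02, 0.0014], "rotation": [0, -0.3, 0.1], "claw": 0.98},
    {"linear": [-0.0006, 0.035, 0.0014], "rotation": [0, -0.3, 0.1], "claw": 0.98},
    {"linear": [-0.0006, 0.048, 0.0014], "rotation": [0, -0.3, 0.1], "claw": 0.98},
    {"linear": [-0.0006, 0.053, 0.0014], "rotation": [0, -0.3, 0.1], "claw": 0.98},
  ],
)

```text
t: 21.75
eef_pos: [0.6481, -0.0564, 0.1273]
ee_rot: [-1.137, 0.002, -0.223]
force: [0.5, 0.6, -1.2]
width: 0.008
```

Run:
```python
from plan import *
show(SEAT+cS*(.0426+.003),CR)
```

```text
t 21.75 pos [ 0.6481 -0.0564  0.1273] rpy [-1.1365  0.0019 -0.2227] q [-0.0674  0.4194 -0.0207 -0.4827 -1.1109 -1.5132]
linear [0.001  0.014  0.0018] rot [ 0.12 -0.07 -0.09] |l|,|r| 0.014 0.2 F [ 0.5  0.6 -1.2] M [-1.05  0.25  0.01] w 0.008
```

Emit:
play_rows(
  increments=[
    {"linear": [0.0005, 0, 0.002], "rotation": [0, 0, 0], "claw": 0.98},
    {"linear": [0.001, 0.002, 0.0025], "rotation": [0, 0, 0], "claw": 0.98},
  ],
)

```text
t: 22.0
eef_pos: [0.6501, -0.0536, 0.1268]
ee_rot: [-1.137, 0.001, -0.223]
force: [-0.2, -0.3, -2.5]
width: 0.0079
```

Run:
```python
from plan import *
show(SEAT+cS*(.0426+.003),CR)
s,p0,R0=T();print(R0.T@np.array(s['force']))
```

```text
t 22.0 pos [ 0.6501 -0.0536  0.1268] rpy [-1.1367  0.0013 -0.2225] q [-0.0626  0.4209 -0.0193 -0.4827 -1.1083 -1.5171]
linear [-0.0003  0.0122 -0.0009] rot [ 0.13 -0.05 -0.06] |l|,|r| 0.012 0.1 F [-0.2 -0.3 -2.5] M [-1.77  0.32 -0.03] w 0.0079
[-0.1815  2.1022 -1.3179]
```

Emit:
play_rows(
  increments=[
    {"linear": [-0.0003, 0.004, -0.0008], "rotation": [0, 0, 0], "claw": 0.98},
    {"linear": [-0.0003, 0.008, -0.0008], "rotation": [0, 0, 0], "claw": 0.98},
    {"linear": [-0.0003, 0.011, -0.0008], "rotation": [0, 0, 0], "claw": 0.98},
    {"linear": [-0.0003, 0.012, -0.0008], "rotation": [0, 0, 0], "claw": 0.98},
  ],
)

```text
t: 22.5
eef_pos: [0.6506, -0.0493, 0.1153]
ee_rot: [-1.137, 0.002, -0.222]
force: [-0.1, 0.3, -1.7]
width: 0.0076
```

Run:
```python
from plan import *
show(SEAT+cS*(.0426),CR)
s,p0,R0=T();print(R0.T@np.array(s['force']))
```

```text
t 22.5 pos [ 0.6506 -0.0493  0.1153] rpy [-1.1368  0.0016 -0.2225] q [-0.0564  0.4315 -0.0302 -0.4879 -1.0871 -1.5116]
linear [ 0.0001  0.0029 -0.    ] rot [ 0.13 -0.05 -0.08] |l|,|r| 0.003 0.2 F [-0.1  0.3 -1.7] M [-1.82  0.33 -0.02] w 0.0076
[-0.1336  1.6731 -0.487 ]
```

Emit:
play_rows(
  increments=[
    {"linear": [0, 0.001, 0], "rotation": [0, 0, 0], "claw": 0.98},
    {"linear": [0, 0.002, 0], "rotation": [0, 0, 0], "claw": 0.98},
    {"linear": [0, 0.003, 0], "rotation": [0, 0, 0], "claw": 0.98},
  ],
)

```text
t: 22.88
eef_pos: [0.6509, -0.0481, 0.1126]
ee_rot: [-1.137, 0.001, -0.222]
force: [-2.4, -2.6, 4.7]
width: 0.0077
```

Run:
```python
from plan import *
show(SEAT+cS*(.0426),CR)
s,p0,R0=T();print(R0.T@np.array(s['force']))
```

```text
t 22.88 pos [ 0.6509 -0.0481  0.1126] rpy [-1.1368  0.0015 -0.2224] q [-0.0546  0.434  -0.0325 -0.4891 -1.0819 -1.5105]
linear [ 0.  0. -0.] rot [ 0.13 -0.05 -0.07] |l|,|r| 0.0 0.2 F [-2.4 -2.6  4.7] M [-1.38  0.63  0.19] w 0.0077
[-1.7829 -5.5414 -0.8174]
```

The phone is on the slot floor, at the predicted height. I'll lean it onto the back plate and release.

Emit:
play_rows(
  increments=[
    {"linear": [0, -0.0005, -0.0007], "rotation": [0, 0, 0], "claw": 0.98},
    {"linear": [0, -0.0005, -0.0012], "rotation": [0, 0, 0], "claw": 0.95},
    {"linear": [0, -0.0005, -0.0012], "rotation": [0, 0, 0], "claw": 0.88},
    {"linear": [0, -0.0005, -0.0012], "rotation": [0, 0, 0], "claw": 0.8},
    {"linear": [0, -0.0005, -0.0012], "rotation": [0, 0, 0], "claw": 0.72},
  ],
)

```text
t: 23.5
eef_pos: [0.6508, -0.0493, 0.1128]
ee_rot: [-1.137, 0.001, -0.222]
force: [-0.2, 0.3, -0.7]
width: 0.0216
```

Run:
```python
from plan import *
show(SEAT+cS*(.1),CR)
```

```text
t 23.5 pos [ 0.6508 -0.0493  0.1128] rpy [-1.1367  0.001  -0.2224] q [-0.0566  0.434  -0.032  -0.4891 -1.0827 -1.5087]
linear [-0.0002 -0.0567  0.0009] rot [ 0.13 -0.03 -0.04] |l|,|r| 0.057 0.1 F [-0.2  0.3 -0.7] M [-1.4   0.28 -0.04] w 0.0216
```

Opened to 21.6 mm with no force on the tool. I'll withdraw up the slope, keeping the fingers clear on both sides.

Emit:
play_rows(
  increments=[
    {"linear": [0, -0.003, 0.001], "rotation": [0, 0, 0], "claw": 0.65},
    {"linear": [0, -0.015, 0.001], "rotation": [0, 0, 0], "claw": 0.6},
    {"linear": [0, -0.035, 0.001], "rotation": [0, 0, 0], "claw": 0.6},
    {"linear": [0, -0.065, 0.001], "rotation": [0, 0, 0], "claw": 0.6},
    {"linear": [0, -0.1, 0.001], "rotation": [0, 0, 0], "claw": 0.6},
  ],
)

```text
t: 24.12
eef_pos: [0.6416, -0.0904, 0.206]
ee_rot: [-1.137, 0.0, -0.222]
force: [0.4, -0.4, -0.5]
width: 0.0352
```

Emit:
play_rows(
  increments=[
    {"linear": [0, -0.04, -0.03], "rotation": [-4, 0, 0], "claw": 0.6},
    {"linear": [0, -0.06, -0.09], "rotation": [-10, 0, 0], "claw": 0.6},
    {"linear": [0, -0.06, -0.15], "rotation": [-18, 0, 0], "claw": 0.6},
    {"linear": [0, -0.06, -0.2], "rotation": [-24, 0, 0], "claw": 0.6},
    {"linear": [0, -0.06, -0.25], "rotation": [-24, 0, 0], "claw": 0.6},
  ],
)

```text
t: 24.75
eef_pos: [0.586, -0.3366, 0.1566]
ee_rot: [-1.558, -0.001, -0.22]
force: [0.3, -0.3, -0.9]
width: 0.0345
```

Run:
```python
from plan import *
show(SEAT+cS*(.1),CR)
for n in ["scene","top"]:
    im,d=eyes.grab_frame(n); np.savez(n+"9.npz",d=d,im=im);cv2.imwrite(f"pics/{n}9.png",im)
    c=(proj(n,[.65,-.03,.08])[0]).astype(int); 
    a=im[max(c[1]-45,0):c[1]+45,max(c[0]-60,0):c[0]+60]; cv2.imwrite(f"pics/{n}9c.png",cv2.resize(a,None,fx=6,fy=6,interpolation=cv2.INTER_CUBIC))
```

```text
t 24.75 pos [ 0.586  -0.3366  0.1566] rpy [-1.5583 -0.0009 -0.2199] q [-0.241   0.4087 -0.0706 -0.0141 -1.0909 -1.5431]
linear [ 0.0004 -0.0046  0.2716] rot [24.28  0.14  0.02] |l|,|r| 0.272 24.3 F [ 0.3 -0.3 -0.9] M [-0.09 -0.07  0.01] w 0.0345
```

View pics/scene9.png

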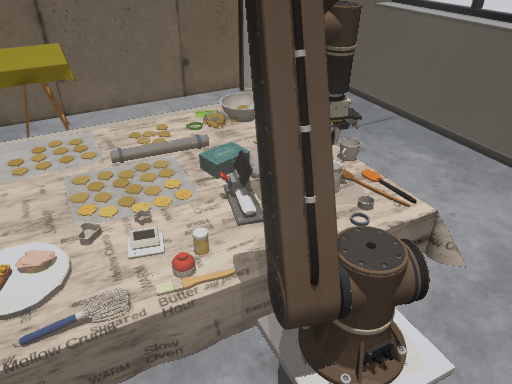

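View pics/top9c.png

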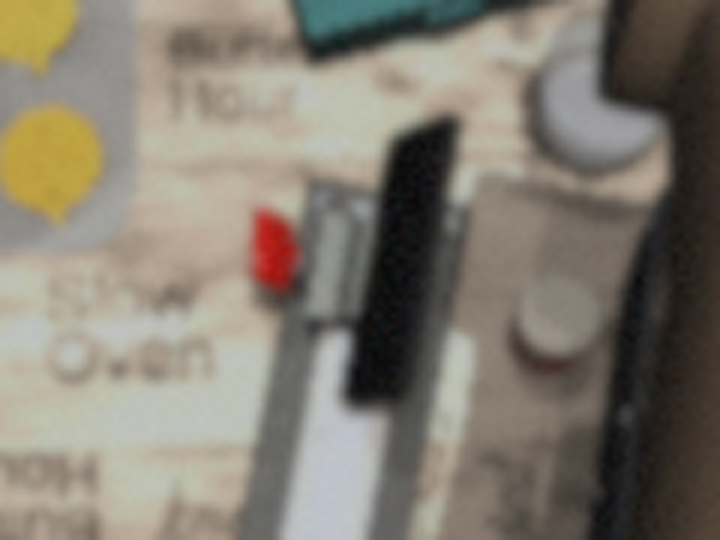

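The phone stands in the slot leaning away from the knob, screen to the knob side, with the dock empty. I'll check the numbers and the bystander objects.

```bash
sed "s/\['3','4','6'\]/['9']/" f3.py > f3b.py; python3 f3b.py
python3 - <<'E'
from plan import *
z=np.load('top9.npz');P,u,v=pts('top',z['d']);b=z['im'].astype(int)[v,u]
L=(P-SEAT)@np.stack([Y,cS,cN],1)*1e3
m=(abs(L[:,2])<9)&(abs(L[:,0])<95)&(L[:,1]<80)&(L[:,1]>36)
I=L[m];print(len(I),"N med",np.median(I[:,2]),"along 1/99",np.percentile(I[:,0],[1,99]),"top",np.percentile(I[:,1],98))
k=abs(I[:,2]-np.median(I[:,2]))<5;print(np.linalg.lstsq(np.c_[I[k,:2],np.ones(k.sum())],I[k,2],rcond=None)[0])
for l in ["clip_jar","timer","sprinkle_red","sprinkle_yellow"]:
    for r in nets.regions_of(l,"top")[:1]: print(l,r["score"],r["rect"])
E
```

```text
9 rail shift [0.19 0.85] carrier dx,dy,z [-0.74 -1.25 21.44] 5.9893932294766135
354 N med 1.61783805007356 along 1/99 [-72.7198  71.4768] top 71.67055622075634
[ 0.0073 -0.0698  5.3892]
clip_jar 0.54 [243.7, 144.0, 265.9, 169.5]
timer 0.6 [162.9, 234.1, 183.9, 256.7]
sprinkle_red 0.57 [288.4, 154.7, 304.4, 172.6]
sprinkle_yellow 0.44 [186.4, 217.5, 200.9, 235.3]
```

Run:
```python
from station import job,readout
print(readout.get_state()["t"]); print(job.job_done())
```

```text
25.05
the job is handed in; nothing more can be done
None
```

I finished the job in the order asked and handed it in at about 25 s. One check suggests the carrier may sit slightly short of the end stop.

- **Carrier on the rail:** It went on from the tapered end with the knob on the scale-mark side, and I pushed it against the stop with about 15 N.
- **Clamp:** I turned the knob clockwise to about 1.5 rad, and it settled at about 1.43. The carrier rose 2 mm, as it should, and then held firm against a 20 N push along the rail.
- **Phone:** It stands on its long edge in the slot, leaning on the back plate with the screen towards the knob. The last picture puts it within about 1 mm of centre, and no force was left on the gripper after release.
- **Items to leave alone:** The timer and both tubs show in the same places. The jar was hidden by the arm in the last picture, so I could not confirm it, but I felt no contact near it.

**Open question on "fully home":** After clamping, touch put the carrier about 0.5 mm short of where it met the stop before. The camera put it 1–2 mm short, which is close to the camera's accuracy. I left it, because the clamp was already tight and the difference small. Loosening it once the phone was in would have broken the order you asked for.

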